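# Shut a filter in the UV cabinet until the roller catch snaps, then reopen

### The job

Give the blue-banded breathing filter a short UV dose: stand it upright in the blue pocket on the inside of the cabinet's open door, then push the door shut past its sprung roller catch until it snaps home, without slamming it or leaning on it once it is home, and let go of it. After it has stayed shut by itself for a good two seconds, pull the door wide open again with the filter still standing in its pocket, let go, and leave everything else on the bench alone.

Things in the scene. Friction and masses are not known exactly. Their poses are not given: they have to be found in the camera images.
- filter_center (a point): Centre (half-way up) of the loose filter to dose: an upright white cylinder, 50 mm diameter, 75 mm tall, 80 to 170 g, with a 22 mm BLUE band near its foot and a blue dot on top, standing on the bench. Its z axis points up. A like filter with a GREEN band and an amber jar stand near; the three swap places.
- pocket (a point): Middle of the floor of the blue open-topped pocket on the door's inner face, 125 mm above the bench; axes of the door. Inside 60 mm (x) by 64 mm (y, along the door); three walls 3 mm thick, 20 mm high, the fourth side is the door, whose top is 91 mm above this floor. Hold the filter by its upper half, fingers closing along the door (y), to clear walls and door.
- handle (a point): Middle of the upright part of the black round bar handle (12 mm diameter, from 160 to 208 mm above the bench, this point 184 mm), 40 mm in front of the door's outer face, 175 mm along the door from the hinge line; joined to the door at both ends. Pinch it from above, a finger on either side along the door (y). Axes of the door.
- hinge (a point): Point on the upright hinge line, 184 mm above the bench, at the door's left edge (seen from the robot) and outer face. Axes of the door: x from its outer to its inner face (into the cabinet when shut), y along the door from the free edge to the hinge, z up.
- swing (a joint): Door angle in rad: 0 when flush with the cabinet front, growing as the free edge swings out towards the robot (clockwise from above), up to 1.75. The door moves freely and stays where it is left. The catch's fixing is adjustable: home lies up to 14 mm (0.065 rad) before or beyond flush and is not known beforehand: it must be felt.
- door: The door: grey panel 230 mm wide, 14 mm thick, 20 to 216 mm above the bench, 0.6 kg, amber window; carries handle, pocket and, on its top edge at the free end, a steel strike plate with an upright stud and a buffer (highest point 237 mm above the bench). Origin on the hinge line at bench level, axes as hinge. The white cabinet is fixed; its roof is 216 mm above the bench.
- roller (a joint): Travel in m of the catch's sprung roller (catch on the cabinet's right-hand post, 239 mm above the bench): 0 standing free, about 0.003 at the crest, 0.0003 to 0.002 with the door caught. It resists from about 11 mm before home; the push at the handle rises to 7 to 15 N, then drops away about 5 mm before home, and the roller draws the door home and holds it. Pulling out takes 5 to 12 N.
- buffer: Black rubber block, 10 x 38 x 12 mm, on the door's strike plate at its free end; it meets the front of the catch's housing and stops the door hard when home. Left alone, the catch loads it by 1 to 8 N; more than 15 N (slamming, or leaning on the shut door) damages the catch. Its origin and axes are those of door.
- filter_green_center (a point): Centre of the bystander filter with a GREEN band, same shape; leave alone.
- jar: Bystander: amber jar with white lid, 52 mm diameter, 80 mm tall; origin under its centre.
- cup: Bystander: clear plastic cup, 70 mm diameter, 75 mm tall; origin under its centre.
- driver: Bystander: screwdriver lying on the bench, left.
- collar: Bystander: teal ring 44 mm diameter, 30 mm tall, left.
- adapter: Bystander: small blue stepped adapter, 36 mm diameter, 50 mm tall, left.
Mind the look-alikes: they are no part of the job. Leave any brown or pink look-alike of the part that bears filter_center alone.

How it is judged:
By the outcome, as a careful person would: the job done as asked, in the order asked, and still so for the second after the job is handed in, with the robot touching nothing.
It also fails if it takes over 67 s, if anything falls off the work surface, if the arm or the gripper's body presses on something with over 40 N, if the wrist force passes 120 N, or if a joint passes its speed limit or range.

### The arm

A 7-joint arm with a two-finger parallel gripper is mounted at the origin on the work surface. World frame = base frame: x ahead of the robot, y to its left, z up, the work surface at z = 0. Lengths are in m, angles in rad, forces in N, time in s.
With the tool pointing down it reaches from about 0.425 to 0.925 m from the base axis. Payload 6.8 kg.
Tool frame: the origin (TCP) lies midway between the tips of the shut fingers; the grasp point (between the pads) lies 19 mm behind it; z points along the fingers, y is the direction in which the jaws open and shut (so a half turn about z gives the same grasp; the last joint's range is limited). The gripper opens to 88 mm and grips with 3 to 60 N. Pads are 20 mm wide; open, the fingers measure 115 mm over their backs; the gripper's body (75 mm by 178 mm) begins 61 mm behind the grasp point.
Start: joints at [1.089, 0.477, 0.022, 1.555, -0.011, 1.109, -0.083], TCP at [0.246, -0.628, 0.223] pointing down, gripper open.
Joint ranges: [-2.96, 2.96], [-0.34, 2.1], [-1.41, 1.46], [0.24, 2.44], [-1.37, 4.51], [0.17, 1.92], [-2.96, 2.96]. Speed limits (rad/s): [2.39, 2.39, 3.14, 3.14, 3.14, 3.14, 3.14].

### API

Orientations are given as a 3x3 rotation matrix whose columns are the frame's x, y, z axes.
In Python, from workcell import env, eyes, ticket gives the robot as it stands.
- The arm moves only by the shell command python3 -m inch 'ROWS' [FORCE]. ROWS is JSON, a list of rows, each a list of 7 numbers: the closure, from 0 (fully open) to 1 (shut), then the shift along the tool's x, y, z in units of 0.15 m (1.0 is 0.15 m), then the turn, a rotation vector about the tool's x, y, z in units of 120 degrees (1.0 is 120 degrees). A call has 1 to 5 rows; each row shifts and turns the commanded pose from where the row before left it, along the tool's axes as they then stand; what a row does not reach is not made up. A row lasts 1/10 s, in which the tool goes at most 50 mm and 8.59 degrees, less where a joint would pass 70% of its speed; a pose out of reach is approached as far as the arm can. A call with a number of a shift or a turn outside -1 to 1 is refused whole. A call with a gripper value outside its range is refused whole. The fingers move at their own pace and stop on an object; FORCE is the grip in N (left out, the last holds). Time passes only in rows, so rows that do not move let the fingers close. It gives the time, the measured TCP pose, the force and the opening at its end, in the units of the state.
- env.read_state(): the state, without advancing time (a new reading comes with each control period).
- eyes.get_image(name): name is "scene" or "top" or "wrist"; returns a dict with "color" (384x512x3 uint8, red, green, blue), "K" (3x3 intrinsics, pixels), "R" (3x3) and "t" (3): a world point X has camera coordinates R X + t. Camera axes: x right, y down, z forward; pixel columns grow to the right and rows downward; lengths in m; the calibration is good to about 2 mm. The wrist camera is an equidistant fisheye: a pixel r from the principal point sees the ray r / f radians off the axis. A picture is of the moment at which its call begins. There is no depth.
- ticket.job_done(): hands the job in, once; it reports no verdict.
The state is a dict: "time": time; "joints": joint angles; "qd": joint speeds; "joint_efforts": joint torques, N m; "tool_pos": TCP position; "eef_rot": TCP orientation; "contact_force": force on the tool from outside, world axes, zero at the start; "torque": the same for the moment, N m; "width": opening from 0.0 (shut) to 1.0 (fully open).
Only numpy, scipy, OpenCV 4.12 (cv2) and the standard library are available. Lean on these libraries where they do the work, as an engineer would, in place of code of your own. Each camera call takes 0.05 s, during which the arm holds its last target.

## Working session

There is one attempt and no reset: what is moved stays moved. The work goes in short steps, Python scripts to look and compute and a shell command to move; the robot and the scene stay as the last step left them, time stands still between calls to the robot, and variables do not carry over. Pictures are saved under pics/ and viewed, and the job is handed in when it is done.

```bash
ls; mkdir -p pics; python3 - <<'E'
from workcell import env, eyes
import cv2
s=env.read_state(); print(s)
for n in ("scene","top","wrist"):
    im=eyes.get_image(n); cv2.imwrite(f"pics/a_{n}.png",im["color"][:,:,::-1]); print(n,im["K"],im["R"],im["t"])
E
```

```text
pics
{'time': 0.0, 'joints': array([ 1.08889554,  0.47778577,  0.02234465,  1.5564563 , -0.01146692,
        1.10932035, -0.08310254]), 'qd': array([ 0.00027184, -0.00029821, -0.00010907,  0.00171711, -0.00240164,
        0.00016768, -0.00071327]), 'joint_efforts': array([-7.23346716e-07, -5.82851565e+01,  1.53475687e+00, -2.72603828e+01,
       -5.42984682e-02,  1.69494585e-02,  1.65129400e-04]), 'tool_pos': array([ 0.2462277 , -0.62782589,  0.22168941]), 'eef_rot': array([[ 9.30935385e-01,  3.65183002e-01, -8.26576189e-04],
       [ 3.65183899e-01, -9.30933946e-01,  1.64560414e-03],
       [-1.68541174e-04, -1.83380344e-03, -9.99998304e-01]]), 'contact_force': array([ 0.5138531 , -1.20636112,  0.03840011]), 'torque': array([ 0.02040683, -0.0104932 , -0.02470066]), 'width': 1.0032350190382608}
scene [[471.17561801   0.         252.77717148]
 [  0.         471.17561801 185.87307981]
 [  0.           0.           1.        ]] [[ 0.65912492  0.7520086  -0.00611554]
 [ 0.60898138 -0.53849961 -0.58237432]
 [-0.44124371  0.38013318 -0.81289775]] [-0.36897518 -0.24896609  1.72368369]
top [[388.12351942   0.         260.46378069]
 [  0.         388.12351942 189.81692514]
 [  0.           0.           1.        ]] [[ 0.02627231 -0.99963499 -0.00629769]
 [-0.99028188 -0.02516478 -0.13677914]
 [ 0.13657073  0.00982999 -0.99058155]] [-0.01210584  0.5821224   1.37509373]
wrist [[297.31863964   0.         253.5673959 ]
 [  0.         297.31863964 195.55889472]
 [  0.           0.           1.        ]] [[ 0.36607061 -0.93058653 -0.00100605]
 [-0.89437386 -0.35212365  0.27587016]
 [-0.25707531 -0.10008817 -0.96119438]] [-0.67331199 -0.03536488  0.39160438]
```

View pics/a_scene.png

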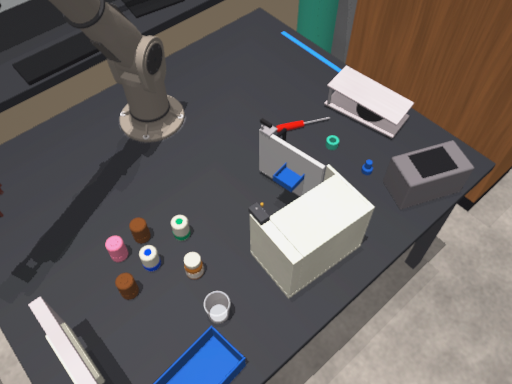

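View pics/a_top.png

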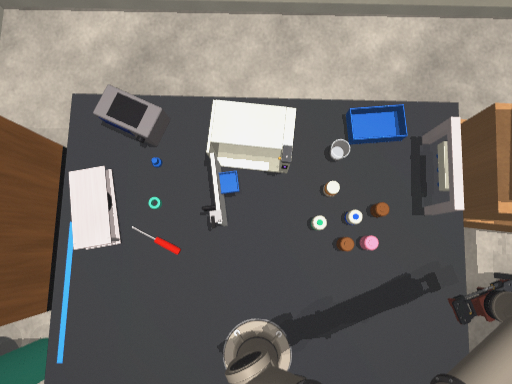

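View pics/a_wrist.png

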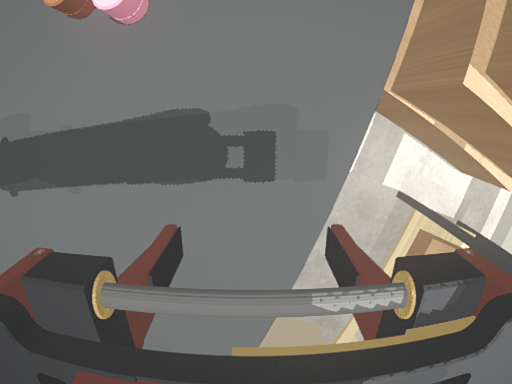

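The scene and top views show the white filter with the blue dot at top px (354,217) and scene px (150,257). The look-alikes in the top view are green (319,222), amber jar (332,188), browns (381,209) and (347,244), and pink (371,243). The open door runs from about (212,155) to (221,223), with the pocket at (229,182). I'll enlarge to confirm.

```bash
cat > h.py <<'E'
from workcell import env, eyes
import numpy as np, cv2
def ray(im,u,v):
    K,R,t=im["K"],im["R"],im["t"]; d=R.T@np.array([(u-K[0,2])/K[0,0],(v-K[1,2])/K[1,1],1]); return -R.T@t,d
def onz(im,u,v,z):
    c,d=ray(im,u,v); return c+d*(z-c[2])/d[2]
def proj(im,X):
    p=im["K"]@(im["R"]@np.asarray(X)+im["t"]); return p[:2]/p[2]
def tri(obs):
    A=np.zeros((3,3));b=np.zeros(3)
    for im,u,v in obs:
        c,d=ray(im,u,v); d=d/np.linalg.norm(d); P=np.eye(3)-np.outer(d,d); A+=P;b+=P@c
    return np.linalg.solve(A,b)
def crop(im,x0,y0,x1,y1,k,name):
    cv2.imwrite("pics/"+name,cv2.resize(im["color"][y0:y1,x0:x1,::-1],None,fx=k,fy=k,interpolation=cv2.INTER_CUBIC))
def blobs(im,lo,hi,amin=4,box=None):
    h=cv2.cvtColor(im["color"],cv2.COLOR_RGB2HSV); m=cv2.inRange(h,np.array(lo),np.array(hi))
    n,l,s,c=cv2.connectedComponentsWithStats(m); return [(c[i].round(2),s[i]) for i in range(1,n) if s[i][4]>=amin]
E
python3 - <<'E'
from h import *
a=eyes.get_image("top"); b=eyes.get_image("scene")
crop(a,300,175,400,255,6,"b_filt.png"); crop(a,195,90,305,235,4,"b_door.png"); crop(b,235,110,345,230,5,"b_sdoor.png"); crop(b,100,205,215,305,6,"b_sfilt.png")
for n,i in(("top",a),("scene",b)):
    print(n)
    for c,s in blobs(i,(105,120,60),(128,255,255)): print(c,s)
E
```

```text
top
[376.16 123.77] [ 346  104   62   41 2138]
[114.29 124.47] [101 118  27  13  38]
[436.5 156. ] [436 155   2   3   4]
[156.19 161.62] [151 157  11  10  91]
[228.81 181.71] [219 170  21  24 407]
[437.5 184. ] [437 183   2   3   4]
[345.65 217.65] [344 212   5  12  17]
[355.33 216.12] [353 214   6   5  24]
[ 68.  236.5] [ 68 235   1   4   4]
[ 64.  279.5] [ 64 278   1   4   4]
[ 63.  289.5] [ 63 288   1   4   4]
[ 60.  321.5] [ 60 320   1   4   4]
[ 58.  343.5] [ 58 342   1   4   4]
[ 57. 354.] [ 57 352   1   5   5]
[ 59.5  362.83] [ 57 362   6   2   6]
scene
[310.44  50.88] [281  31  60  42 124]
[367.15 167.14] [361 159  12  16 139]
[287.1  178.05] [272 163  32  29 482]
[147.22 251.89] [144 249   7   7  36]
[153.78 266.81] [143 260  18  11  63]
[205.48 361.8 ] [ 153  325   93   59 3052]
```

```bash
sleep 1
```

```text
(no output)
```

View pics/b_filt.png

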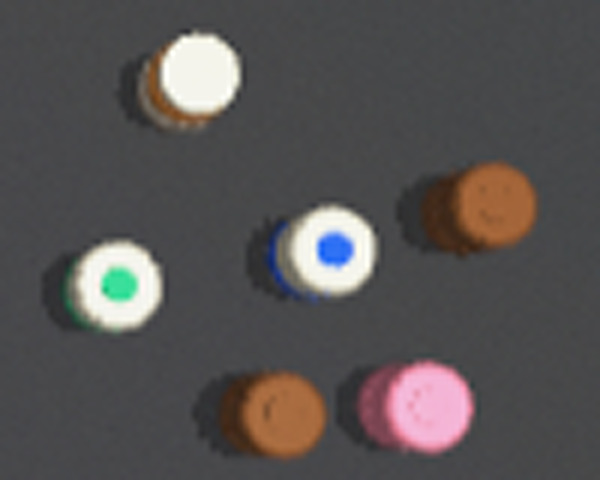

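View pics/b_door.png

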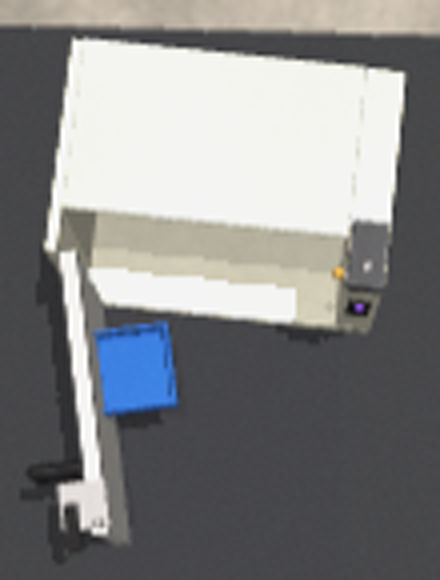

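View pics/b_sdoor.png

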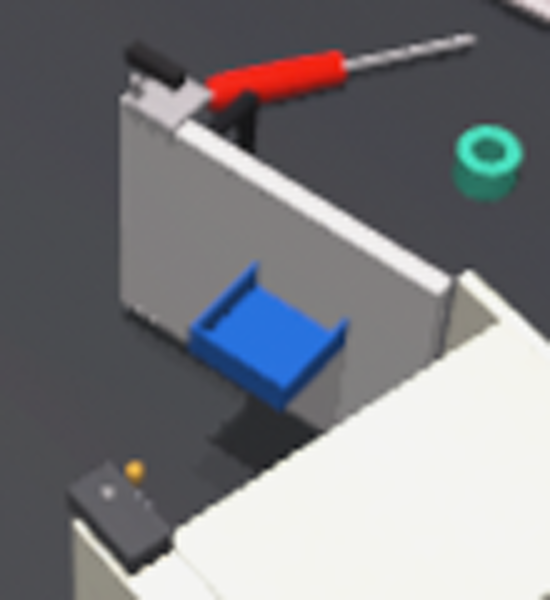

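View pics/b_sfilt.png

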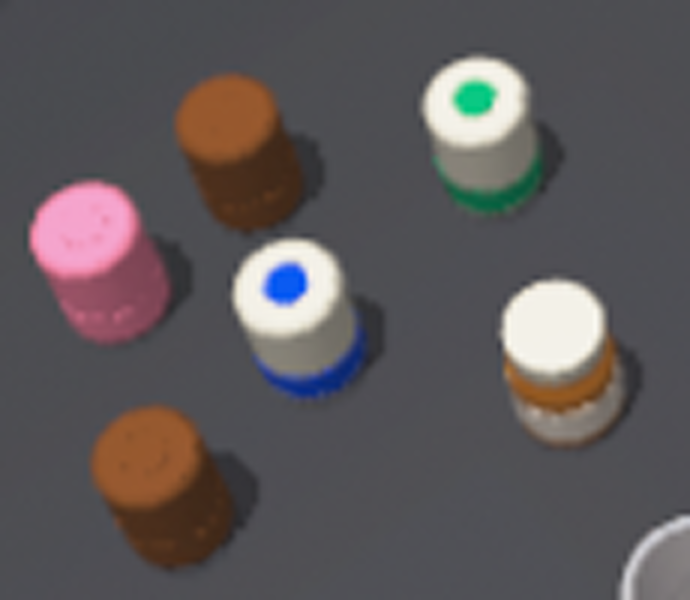

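The enlarged crops confirm it. The blue dot and blue band are on the filter at top crop (335,250), which is full-image (355.3,216.1). Green, amber, brown and pink are all different objects. Next I'll compute positions.

```bash
python3 - <<'E'
from h import *
np.set_printoptions(precision=4,suppress=True)
a=eyes.get_image("top"); b=eyes.get_image("scene")
print("dot",tri([(a,355.33,216.12),(b,147.22,251.89)]),onz(a,355.33,216.12,.075),onz(b,147.22,251.89,.075))
def A(x,y): return (a,195+(x+.5)/4-.5,90+(y+.5)/4-.5)
def B(x,y): return (b,235+(x+.5)/5-.5,110+(y+.5)/5-.5)
o1,o2=onz(*A(62,255),.216),onz(*A(84,478),.216); i1,i2=onz(*A(75,252),.216),onz(*A(103,478),.216)
for p in(o1,o2,i1,i2):print("top edge",p)
print(np.degrees(np.arctan2(*(o2-o1)[[1,0]])),np.degrees(np.arctan2(*(i2-i1)[[1,0]])))
# scene: top strip inner edge
p,q=onz(*B(180,130),.216),onz(*B(440,293),.216); print("scene inner",p,q,np.degrees(np.arctan2(*(p-q)[[1,0]])))
p,q=onz(*B(213,95),.216),onz(*B(455,278),.216); print("scene outer",p,q,np.degrees(np.arctan2(*(p-q)[[1,0]])))
# pocket corners top view: rim z=.145
for n,x,y in(("door-hinge",96,332),("far-hinge",167,322),("far-free",178,404),("door-free",106,414)): print(n,onz(*A(x,y),.145))
for n,x,y in(("far-free rim",190,327),("far-hinge rim",285,383),("hinge-door",347,320),("free-door",257,262)): print("S",n,onz(*B(x,y),.145))
# catch, roller etc
print("catch",tri([A(368,266),B(108,492)]), "amber", tri([A(338,272),B(135,470)]))
print("handle top", onz(*A(55,471),.208),onz(*A(30,471),.208))
for w,f in(("roof",(74,40)),("roof",(405,72)),("roof",(62,208)),("roof",(352,238)),("hingeside front",(48,250))): print(w,onz(*A(*f),.216))
E
```

```text
dot [ 0.4923 -0.3326  0.0781] [ 0.4925 -0.3333  0.075 ] [ 0.4906 -0.332   0.075 ]
top edge [0.6727 0.167  0.216 ]
top edge [0.4926 0.1416 0.216 ]
top edge [0.6755 0.1566 0.216 ]
top edge [0.493  0.1265 0.216 ]
-171.9750715771657 -170.64954193474088
scene inner [0.4902 0.1323 0.216 ] [0.6752 0.1589 0.216 ] -171.81022327700651
scene outer [0.4828 0.1656 0.216 ] [0.6734 0.1728 0.216 ] -177.83081501153504
door-hinge [0.6231 0.1455 0.145 ]
far-hinge [0.6332 0.0855 0.145 ]
far-free [0.5632 0.0738 0.145 ]
door-free [0.5531 0.1342 0.145 ]
S far-free rim [0.5625 0.0764 0.145 ]
S far-hinge rim [0.6287 0.0901 0.145 ]
S hinge-door [0.62   0.1492 0.145 ]
S free-door [0.5532 0.1396 0.145 ]
catch [ 0.6641 -0.0784  0.2422] amber [ 0.66   -0.0555  0.2351]
handle top [0.4983 0.166  0.208 ] [0.4978 0.1859 0.208 ]
roof [0.854  0.1651 0.216 ]
roof [ 0.8331 -0.1078  0.216 ]
roof [0.7117 0.1687 0.216 ]
roof [ 0.6926 -0.067   0.216 ]
hingeside front [0.6766 0.1785 0.216 ]
```

```bash
cat >> h.py <<'E'
def go(p,yaw=None):
    s=env.read_state(); R=s["eef_rot"]; d=R.T@(np.array(p)-s["tool_pos"])/0.15
    print("t",round(s["time"],2),"pos",s["tool_pos"].round(4),"yawY",np.degrees(np.arctan2(R[1,1],R[0,1])).round(2),"tilt z",R[:,2].round(4),"F",s["contact_force"].round(2),"w",round(s["width"],3))
    print("shift units",d.round(3))
    if yaw is not None:
        c=np.radians(yaw); y=np.array([np.cos(c),np.sin(c),0]);z=np.array([0,0,-1.]);x=np.cross(y,z)
        D=R.T@np.stack([x,y,z],1); print("turn units",(cv2.Rodrigues(D)[0].ravel()/np.radians(120)).round(4))
E
python3 -m inch '[[0,0,0,0,0,0,-0.066],[0,0,0,0,0,0,-0.066],[0,0,0,0,0,0,-0.065],[0,0.2,-0.02,0,0,0,0],[0,0.255,-0.02,0,0,0,0]]'
python3 -c "
from h import *
go([.4917,-.3328,.15],-45)"
```

```text
time: 0.85
tool_pos: [0.2887, -0.5767, 0.2224]
eef_rot: [[0.709, 0.705, -0.001], [0.705, -0.709, -0.001], [-0.001, -0.0, -1.0]]
contact_force: [0.8, -0.1, -0.2]
width: 0.996
t 0.85 pos [ 0.2887 -0.5767  0.2224] yawY -45.19 tilt z [-8.e-04 -6.e-04 -1.e+00] F [ 0.77 -0.11 -0.25] w 0.996
shift units [ 2.106 -0.2    0.481]
turn units [-0.0001  0.0005 -0.0016]
```

```bash
python3 -m inch '[[0,0.3,-0.03,0,0,0,0],[0,0.3,-0.03,0,0,0,0],[0,0.3,-0.03,0,0,0,0],[0,0.3,-0.03,0,0,0,0],[0,0.3,-0.03,0,0,0,0]]'
python3 -m inch '[[0,0.3,-0.025,0.1,0,0,0],[0,0.2,-0.02,0.2,0,0,0],[0,0.08,0,0.15,0,0,0],[0,0,0,0,0,0,0]]'
python3 - <<'E'
from h import *
go([.4917,-.3328,.15],-45)
w=eyes.get_image("wrist"); cv2.imwrite("pics/c_w.png",w["color"][:,:,::-1])
E
```

```text
time: 1.35
tool_pos: [0.4344, -0.3992, 0.2229]
eef_rot: [[0.707, 0.708, 0.0], [0.708, -0.707, -0.0], [-0.0, 0.001, -1.0]]
contact_force: [0.8, 0.9, -0.3]
width: 1.003
time: 1.75
tool_pos: [0.49, -0.331, 0.1523]
eef_rot: [[0.703, 0.711, -0.004], [0.711, -0.703, 0.004], [-0.0, -0.006, -1.0]]
contact_force: [-0.7, -0.3, -0.1]
width: 0.998
t 1.75 pos [ 0.49   -0.331   0.1523] yawY -44.69 tilt z [-0.0041  0.0037 -1.    ] F [-0.67 -0.26 -0.11] w 0.998
shift units [-0.001  0.017  0.015]
turn units [-0.0026  0.0001  0.0026]
```

View pics/c_w.png

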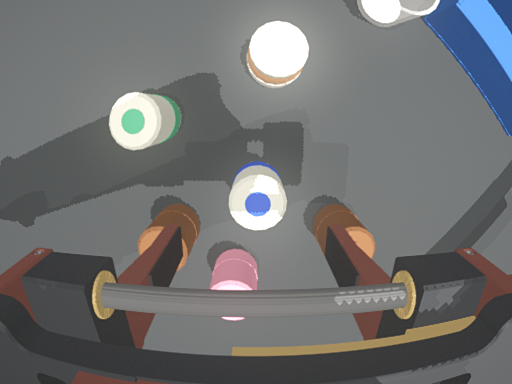

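The blue-dot filter is at wrist px (258,204), centred between the fingers. A brown look-alike sits outboard of each finger, so I'll check clearances.

```bash
cat >> h.py <<'E'
def fray(im,u,v):
    K=im["K"]; x,y=(u-K[0,2])/K[0,0],(v-K[1,2])/K[1,1]; th=np.hypot(x,y); d=np.array([x/th*np.sin(th),y/th*np.sin(th),np.cos(th)]); R=im["R"]; return -R.T@im["t"],R.T@d
def fonz(im,u,v,z):
    c,d=fray(im,u,v); return c+d*(z-c[2])/d[2]
E
python3 - <<'E'
from h import *
w=eyes.get_image("wrist");print("dot wrist",fonz(w,258,204,.075).round(4))
a=eyes.get_image("top")
f=np.array([.4917,-.3328])
for n,x,y in(("br1",495,205),("br2",283,415),("pink",430,407),("green",118,285),("blue",333,250)):
    p=onz(a,300+(x+.5)/6-.5,175+(y+.5)/6-.5,.07)[:2]; d=p-f; print(n,p.round(3),"x_t",(d@[.707,.707]).round(3),"y_t",(d@[.707,-.707]).round(3))
E
```

```text
dot wrist [ 0.4899 -0.3366  0.075 ]
br1 [ 0.521 -0.429] x_t -0.047 y_t 0.089
br2 [ 0.396 -0.304] x_t -0.048 y_t -0.088
pink [ 0.402 -0.389] x_t -0.103 y_t -0.023
green [ 0.469 -0.207] x_t 0.072 y_t -0.105
blue [ 0.492 -0.334] x_t -0.0 y_t 0.001
```

```bash
python3 -m inch '[[0,-0.01,0.02,0.19,0,0,0],[0,0,0,0.19,0,0,0],[0,0,0,0.19,0,0,0],[0,0,0,0.17,0,0,0],[0,0,0,0,0,0,0]]' 20
python3 -c "
from h import *
go([.4915,-.334,.04],-45)
w=eyes.get_image('wrist'); cv2.imwrite('pics/d_w.png',w['color'][:,:,::-1])"
```

```text
time: 2.4
tool_pos: [0.4889, -0.3385, 0.0426]
eef_rot: [[0.708, 0.706, -0.004], [0.706, -0.708, 0.001], [-0.002, -0.003, -1.0]]
contact_force: [-0.1, 0.1, -0.4]
width: 0.999
t 2.4 pos [ 0.4889 -0.3385  0.0426] yawY -45.09 tilt z [-0.0036  0.0011 -1.    ] F [-0.15  0.05 -0.36] w 0.999
shift units [ 0.034 -0.009  0.017]
turn units [-0.0016  0.0008 -0.0007]
```

View pics/d_w.png

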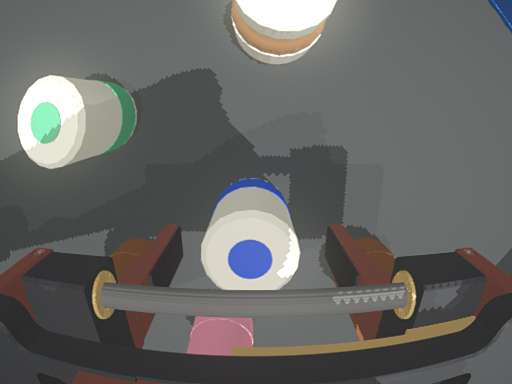

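The fingers straddle the filter, with the dot at (250,259). I'll trim the position and close.

```bash
python3 -c "
from h import *
w=eyes.get_image('wrist'); print(fonz(w,250,259,.075))"
python3 -m inch '[[0,0.03,-0.005,0.017,0,0,0],[0,0,0,0,0,0,0],[1,0,0,0,0,0,0],[1,0,0,0,0,0,0],[1,0,0,0,0,0,0]]' 20
python3 -m inch '[[1,0,0,0,0,0,0],[1,0,0,0,0,0,0],[1,0,0,0,0,0,0]]'
python3 -c "
from h import *
go([.4915,-.334,.2],-45)"
```

```text
[ 0.49075546 -0.3341891   0.075     ]
time: 3.0
tool_pos: [0.494, -0.334, 0.0419]
eef_rot: [[0.706, 0.708, 0.0], [0.708, -0.706, -0.0], [0.0, 0.0, -1.0]]
contact_force: [0.5, 0.4, 0.8]
width: 0.766
time: 3.3
tool_pos: [0.4936, -0.3337, 0.0416]
eef_rot: [[0.706, 0.708, -0.001], [0.708, -0.706, 0.0], [-0.0, -0.001, -1.0]]
contact_force: [-0.5, 1.3, 1.6]
width: 0.56
t 3.3 pos [ 0.4936 -0.3337  0.0416] yawY -44.95 tilt z [-5.e-04  3.e-04 -1.e+00] F [-0.54  1.26  1.6 ] w 0.56
shift units [-0.012 -0.009 -1.056]
turn units [-0.0003  0.0001  0.0004]
```

Gripped, with 49 mm between the jaws. Next I'll lift and turn the jaws to the door's direction.

```bash
python3 -m inch '[[1,0,0,-0.2,0,0,0],[1,0,0,-0.3,0,0,0],[1,0,0,-0.3,0,0,-0.064],[1,0,0,-0.3,0,0,-0.064],[1,0,0,-0.3,0,0,-0.064]]'
python3 -m inch '[[1,0,0,-0.3,0,0,-0.064],[1,0,0,-0.04,0,0,-0.064],[1,0,0,0,0,0,-0.064],[1,0,0,0,0,0,-0.064],[1,0,0,0,0,0,0]]'
python3 - <<'E'
from h import *
go([.592,.1125,.3],9.2)
a=eyes.get_image("top"); b=eyes.get_image("scene"); crop(a,200,90,400,240,4,"e_t.png"); crop(b,80,100,330,290,3,"e_s.png")
E
```

```text
time: 3.8
tool_pos: [0.4934, -0.3336, 0.2531]
eef_rot: [[0.368, 0.93, -0.001], [0.93, -0.368, 0.0], [-0.0, -0.001, -1.0]]
contact_force: [0.1, -0.7, -1.8]
width: 0.563
time: 4.3
tool_pos: [0.4935, -0.3338, 0.3022]
eef_rot: [[-0.154, 0.988, -0.001], [0.988, 0.154, 0.0], [0.0, -0.001, -1.0]]
contact_force: [-0.9, 0.1, -2.3]
width: 0.564
t 4.3 pos [ 0.4935 -0.3338  0.3022] yawY 8.87 tilt z [-6.e-04  4.e-04 -1.e+00] F [-0.86  0.14 -2.27] w 0.564
shift units [2.839 1.108 0.016]
turn units [-0.0002 -0.0002 -0.0027]
```

View pics/e_s.png

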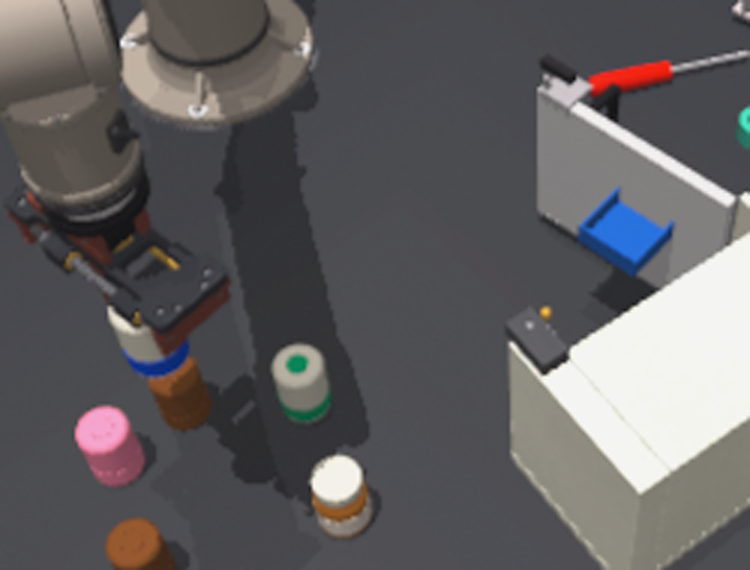

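The blue-banded filter is held and clear of its neighbours. Now I'll carry it across.

```bash
python3 -m inch '[[1,0.2,0.08,0,0,0,0],[1,0.3,0.12,0,0,0,0],[1,0.3,0.12,0,0,0,0],[1,0.3,0.12,0,0,0,0],[1,0.3,0.12,0,0,0,0]]'
python3 -m inch '[[1,0.3,0.12,0,0,0,0],[1,0.3,0.12,0,0,0,0],[1,0.3,0.12,0,0,0,0],[1,0.3,0.1,0,0,0,0],[1,0.2,0.05,0,0,0,0]]'
python3 -m inch '[[1,0.03,0.02,0,0,0,0],[1,0,0,0,0,0,0]]'
python3 - <<'E'
from h import *
go([.592,.114,.3],9.2)
a=eyes.get_image("top"); b=eyes.get_image("scene"); crop(a,180,90,330,240,4,"f_t.png"); crop(b,220,60,370,230,4,"f_s.png")
w=eyes.get_image('wrist'); cv2.imwrite('pics/f_w.png',w['color'][:,:,::-1])
E
```

```text
time: 4.9
tool_pos: [0.5447, -0.1116, 0.3026]
eef_rot: [[-0.15, 0.989, 0.0], [0.989, 0.15, -0.0], [-0.0, 0.0, -1.0]]
contact_force: [0.9, -0.3, -2.3]
width: 0.562
time: 5.4
tool_pos: [0.5879, 0.1102, 0.3024]
eef_rot: [[-0.154, 0.988, -0.0], [0.988, 0.154, 0.002], [0.002, 0.0, -1.0]]
contact_force: [0.5, -0.8, -1.2]
width: 0.566
time: 5.6
tool_pos: [0.5903, 0.1118, 0.3022]
eef_rot: [[-0.154, 0.988, -0.001], [0.988, 0.154, 0.0], [0.0, -0.001, -1.0]]
contact_force: [0.7, -1.3, -1.3]
width: 0.563
t 5.6 pos [0.5903 0.1118 0.3022] yawY 8.84 tilt z [-5.e-04  0.e+00 -1.e+00] F [ 0.74 -1.31 -1.33] w 0.563
shift units [0.012 0.013 0.015]
turn units [-0.0002 -0.0001 -0.003 ]
```

View pics/f_s.png

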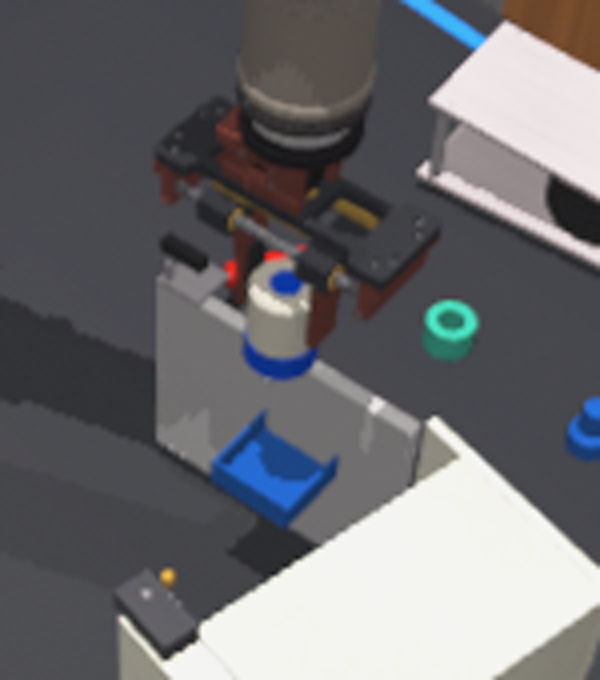

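View pics/f_w.png

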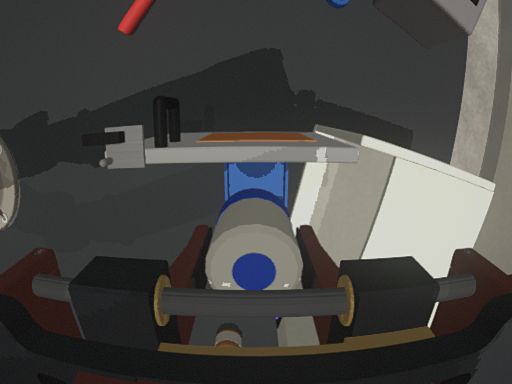

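The scene view shows the filter above the pocket and parallel to it. The wrist view shows the door top at rows 145–162 and the pocket at columns 226–289. I'll use the wrist rays to refine.

```bash
python3 - <<'E'
from h import *
np.set_printoptions(precision=4,suppress=True)
w=eyes.get_image('wrist'); crop(w,80,90,380,210,2.6,"g_w.png")
s=env.read_state();R=s["eef_rot"];p=s["tool_pos"]
for n,u,v,z in(("pk L",226,165,.145),("pk R",289,165,.145),("inner L",150,162,.216),("inner R",357,160,.216),("dot",254,271,.2605+.075-.0416+.0056)):
    X=fonz(w,u,v,z); print(n,X,"tool",R.T@(X-p))
E
```

```text
pk L [0.5567 0.1225 0.145 ] tool [ 0.0191 -0.0313  0.1574]
pk R [0.6251 0.133  0.145 ] tool [0.0192 0.0379 0.1574]
inner L [0.4935 0.1295 0.216 ] tool [ 0.0354 -0.0928  0.0864]
inner R [0.6744 0.1589 0.216 ] tool [0.0374 0.0904 0.0864]
dot [0.5933 0.0866 0.2995] tool [-0.022  -0.0005  0.003 ]
```

View pics/g_w.png

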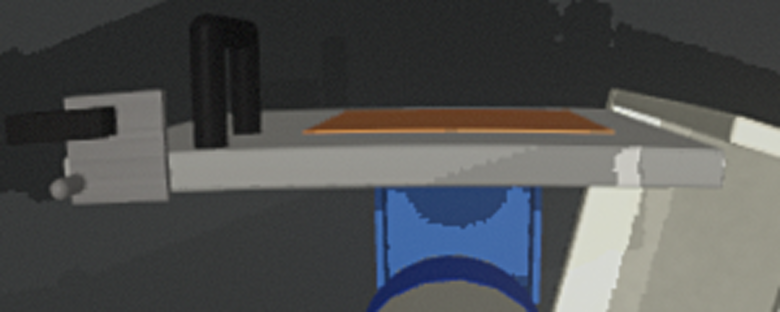

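```bash
python3 - <<'E'
from h import *
np.set_printoptions(precision=4,suppress=True)
for i in range(4):
    w=eyes.get_image('wrist'); s=env.read_state(); print(s["time"],s["tool_pos"],-w["R"].T@w["t"],s["contact_force"])
R=s["eef_rot"];p=s["tool_pos"]
for u,v,z in((254,271,.3356),(150,162,.216),(357,160,.216)):
  X=fonz(w,u,v,z); print(X)
E
```

```text
5.85 [0.5905 0.1087 0.3025] [0.5785 0.1839 0.466 ] [-0.3182  0.0912 -1.3025]
5.9 [0.5905 0.109  0.3026] [0.5784 0.184  0.4662] [ 0.1258 -0.1227 -1.5978]
5.95 [0.5905 0.1093 0.3027] [0.5784 0.1843 0.4662] [ 0.0002 -0.8601 -1.2946]
6.0 [0.5905 0.1096 0.3027] [0.5783 0.1846 0.4663] [ 0.1686  1.0364 -0.9424]
[0.5901 0.1083 0.3356]
[0.4934 0.1302 0.216 ]
[0.6744 0.1599 0.216 ]
```

```bash
python3 -m inch '[[1,0.03,0.018,0,0,0,-0.002],[1,0,0,0.2,0,0,0],[1,0,0,0.2,0,0,0],[1,0,0,0.2,0,0,0],[1,0,0,0.12,0,0,0]]'
python3 -m inch '[[1,0,0,0,0,0,0],[1,0,0,0,0,0,0],[1,0,0,0,0,0,0]]'
python3 - <<'E'
from h import *
go([.5925,.1153,.167],9.2)
a=eyes.get_image("top"); b=eyes.get_image("scene"); crop(b,250,110,340,200,8,"h_s.png")
w=eyes.get_image('wrist'); crop(w,80,90,380,310,2.6,'h_w.png')
go([.5925,.1153,.167],9.2)
E
```

```text
time: 6.5
tool_pos: [0.5914, 0.1154, 0.1923]
eef_rot: [[-0.158, 0.988, -0.003], [0.988, 0.158, -0.0], [-0.0, -0.003, -1.0]]
contact_force: [-0.4, -0.1, -1.8]
width: 0.567
time: 6.8
tool_pos: [0.5933, 0.1161, 0.1962]
eef_rot: [[-0.157, 0.988, 0.002], [0.988, 0.157, 0.001], [0.0, 0.003, -1.0]]
contact_force: [0.1, 0.4, -1.7]
width: 0.563
t 6.8 pos [0.5933 0.1161 0.1962] yawY 9.06 tilt z [ 2.4e-03  8.0e-04 -1.0e+00] F [ 0.05  0.38 -1.67] w 0.563
shift units [-0.005 -0.007  0.194]
turn units [ 0.0012 -0.0002 -0.0012]
t 6.95 pos [0.5931 0.1158 0.1959] yawY 9.05 tilt z [ 2.1e-03  3.0e-04 -1.0e+00] F [-0.13 -0.4  -1.12] w 0.565
shift units [-0.003 -0.005  0.192]
turn units [ 0.001  -0.     -0.0013]
```

View pics/h_s.png

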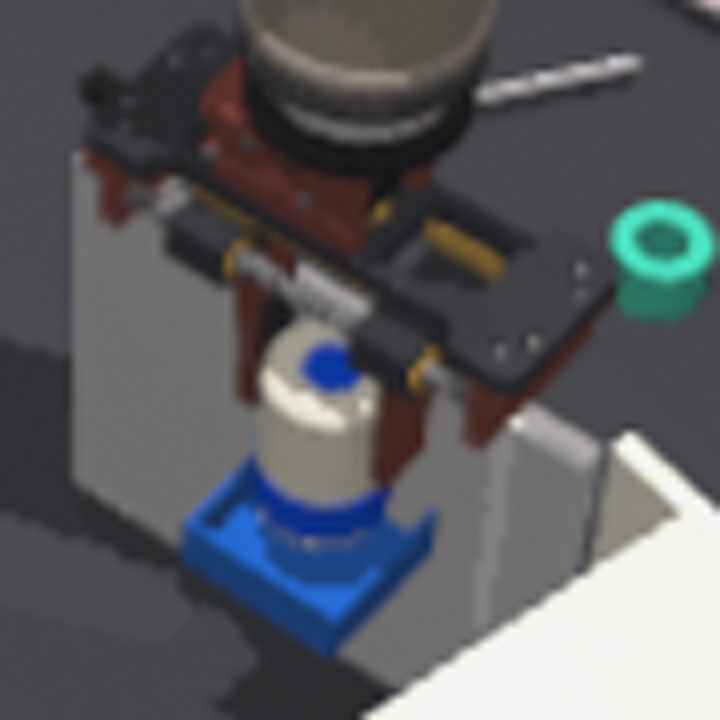

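View pics/h_w.png

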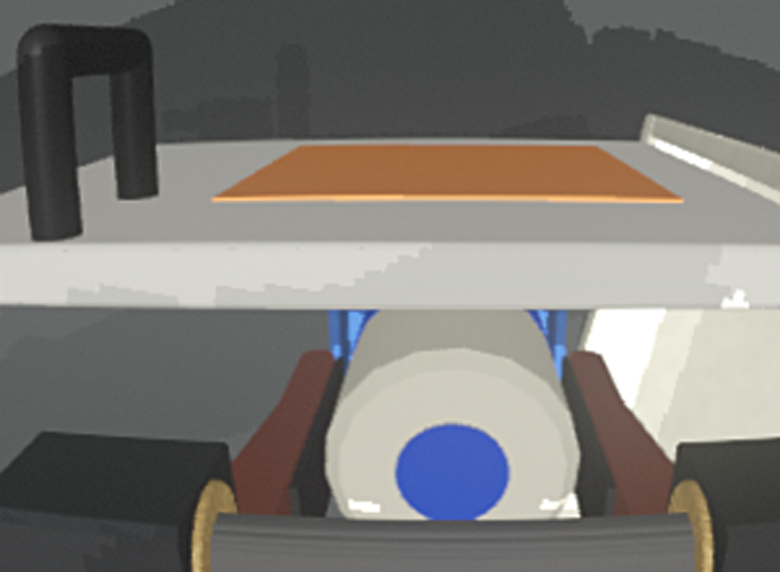

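The filter is centred between the pocket walls in both views. I'll lower it slowly while watching the force.

```bash
python3 -m inch '[[1,0,0,0.07,0,0,0],[1,0,0,0.06,0,0,0],[1,0,0,0.03,0,0,0],[1,0,0,0,0,0,0]]'
python3 -m inch '[[1,0,0,0.01,0,0,0],[1,0,0,0.01,0,0,0],[1,0,0,0,0,0,0]]'
```

```text
time: 7.35
tool_pos: [0.5916, 0.1153, 0.1693]
eef_rot: [[-0.157, 0.988, -0.002], [0.988, 0.157, -0.0], [-0.0, -0.002, -1.0]]
contact_force: [0.1, -0.0, -1.7]
width: 0.569
time: 7.65
tool_pos: [0.5924, 0.1156, 0.1676]
eef_rot: [[-0.157, 0.988, 0.0], [0.988, 0.157, 0.0], [0.0, 0.0, -1.0]]
contact_force: [0.2, -0.2, -1.4]
width: 0.562
```

```bash
python3 -m inch '[[1,0,0,0.01,0,0,0],[1,0,0,0,0,0,0]]'
python3 -m inch '[[1,0,0,0.01,0,0,0],[1,0,0,0,0,0,0]]'
```

```text
time: 7.85
tool_pos: [0.5926, 0.1156, 0.1665]
eef_rot: [[-0.157, 0.988, 0.001], [0.988, 0.157, 0.0], [-0.0, 0.001, -1.0]]
contact_force: [0.1, -0.4, 0.3]
width: 0.565
time: 8.05
tool_pos: [0.5928, 0.1155, 0.1664]
eef_rot: [[-0.157, 0.988, 0.001], [0.988, 0.157, -0.001], [-0.001, 0.001, -1.0]]
contact_force: [-4.4, -1.5, 11.5]
width: 0.567
```

The filter is seated; contact is felt at z≈0.1665 and expected at 0.1666. Now I'll ease off and release.

```bash
python3 -m inch '[[1,0,0,-0.01,0,0,0],[0.5,0,0,0,0,0,0],[0.3,0,0,0,0,0,0],[0,0,0,0,0,0,0],[0,0,0,0,0,0,0]]'
python3 -m inch '[[0,0,0,-0.1,0,0,0],[0,0,0,-0.2,0,0,0],[0,0,0,-0.3,0,0,0],[0,0,0,-0.2,0,0,0],[0,0,0,0,0,0,0]]'
python3 - <<'E'
from h import *
go([.494,.1825,.28],9.2)
a=eyes.get_image("top"); b=eyes.get_image("scene"); crop(b,220,80,345,200,5,"i_s.png")
w=eyes.get_image('wrist'); crop(w,80,90,380,310,2.6,'i_w.png')
go([.494,.1825,.28],9.2)
E
```

```text
time: 8.55
tool_pos: [0.5923, 0.1156, 0.1659]
eef_rot: [[-0.157, 0.988, -0.0], [0.988, 0.157, 0.0], [0.0, -0.0, -1.0]]
contact_force: [-0.6, 0.0, 0.2]
width: 0.798
time: 9.05
tool_pos: [0.5948, 0.117, 0.2924]
eef_rot: [[-0.157, 0.987, 0.009], [0.988, 0.157, 0.002], [0.001, 0.009, -1.0]]
contact_force: [0.8, 0.4, -0.5]
width: 0.999
t 9.05 pos [0.5948 0.117  0.2924] yawY 9.06 tilt z [ 0.0092  0.0023 -1.    ] F [ 0.78  0.41 -0.54] w 0.999
shift units [ 0.537 -0.595  0.077]
turn units [ 0.0045 -0.0004 -0.0012]
t 9.2 pos [0.592  0.1154 0.286 ] yawY 9.06 tilt z [-3.e-04 -4.e-04 -1.e+00] F [-0.01  0.04 -0.54] w 1.0
shift units [ 0.545 -0.575  0.04 ]
turn units [-0.0002  0.0001 -0.0012]
```

View pics/i_s.png

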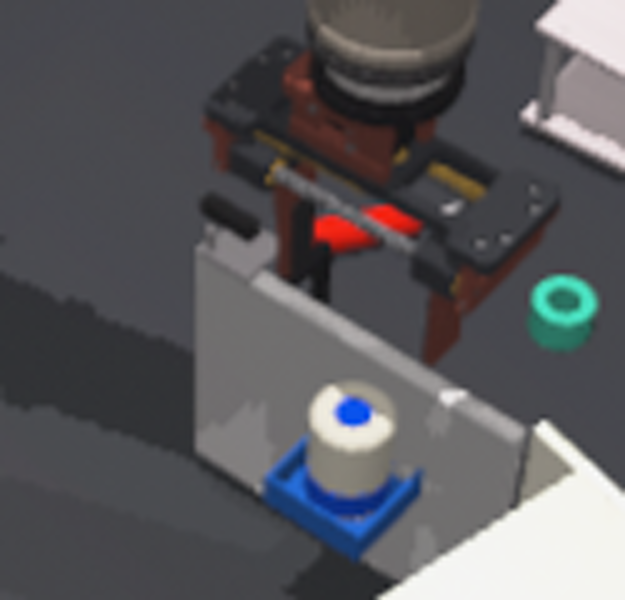

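View pics/i_w.png

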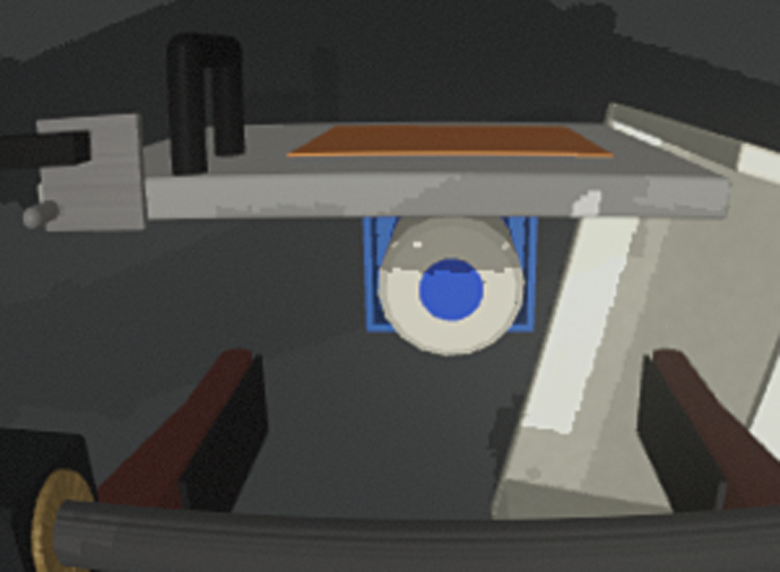

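The filter stands upright in the pocket, with its dot at (450,290) in the crop. Now I'll measure the handle.

```bash
python3 - <<'E'
from h import *
np.set_printoptions(precision=4,suppress=True)
w=eyes.get_image('wrist'); crop(w,80,80,230,200,5,'j_w.png')
b=eyes.get_image("scene"); crop(b,250,110,310,160,10,"j_s.png")
print(fonz(w,153,107,.208), proj(b,[.4955,.184,.208]),proj(b,[.4955,.184,.16]))
E
```

```text
[0.4952 0.1845 0.208 ] [284.5212 129.7595] [283.7597 140.3903]
```

View pics/j_w.png

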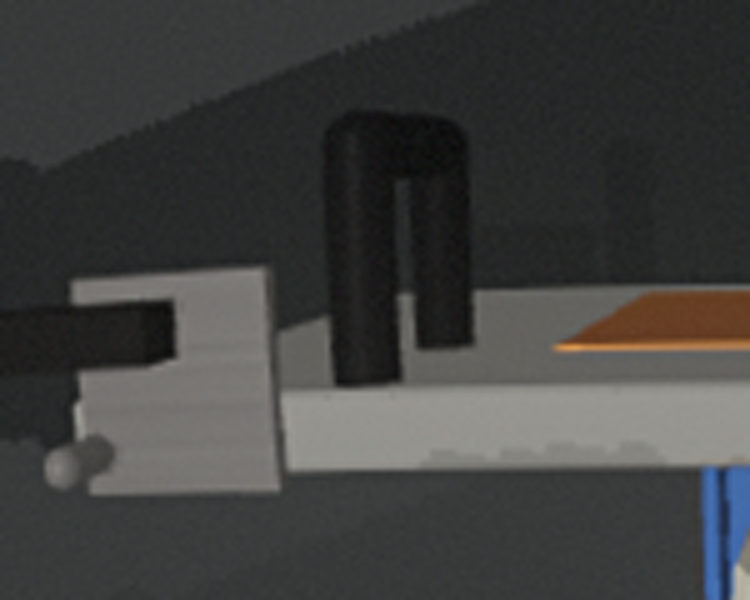

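View pics/j_s.png

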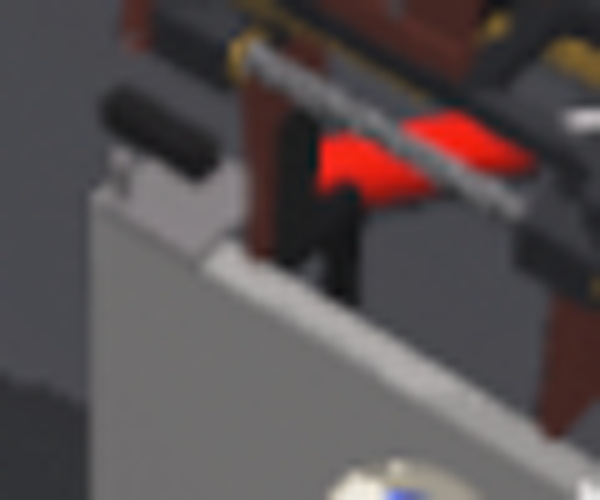

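```bash
python3 - <<'E'
from h import *
np.set_printoptions(precision=4,suppress=True)
w=eyes.get_image('wrist')
H=np.array([.6746,.1725,0]);c=np.radians(9.2);yd=np.array([np.cos(c),np.sin(c),0]);xd=np.array([np.sin(c),-np.cos(c),0])
for n,x,y,z in(("plate outer-inboard",268,268,.22),("plate inner-inb",282,490,.22),("plate outer free",72,280,.22),("buffer near hinge top",174,300,.237),("buf low",175,355,.225),("stud",62,468,.237),("dooredge outer",283,388,.216),("dooredge inner",290,470,.216)):
    X=fonz(w,80+(x+.5)/5-.5,80+(y+.5)/5-.5,z)-H; print(n,"x_d",round(X@xd,4),"along",round(-X@yd,4))
go([.4955,.184,.28],9.2)
E
```

```text
plate outer-inboard x_d -0.0199 along 0.1894
plate inner-inb x_d 0.017 along 0.1898
plate outer free x_d -0.0203 along 0.2272
buffer near hinge top x_d -0.0169 along 0.1986
buf low x_d -0.007 along 0.2053
stud x_d 0.0089 along 0.2224
dooredge outer x_d 0.0005 along 0.1898
dooredge inner x_d 0.0145 along 0.1897
t 9.35 pos [0.5916 0.1152 0.2848] yawY 9.06 tilt z [-0.0024 -0.0005 -1.    ] F [0.   0.45 0.47] w 1.003
shift units [ 0.554 -0.561  0.033]
turn units [-0.0012  0.0001 -0.0012]
```

```bash
cat >> h.py <<'E'
HG=np.array([.6746,.1725])
def pose(yaw,tilt):
    c=np.radians(yaw); y=np.array([np.cos(c),np.sin(c),0]);z=np.array([0,0,-1.]);x=np.cross(y,z)
    return np.stack([x,y,z],1)@cv2.Rodrigues(np.array([0,-np.radians(tilt),0]))[0]
def hand(dyaw,zg=.188,tilt=15):
    "tool pose holding handle for door yaw dyaw"
    c=np.radians(dyaw); yd=np.array([np.cos(c),np.sin(c)]);xd=np.array([np.sin(c),-np.cos(c)])
    R=pose(dyaw,tilt); g=np.r_[HG-.175*yd-.04*xd,zg]; return g+.019*R[:,2],R
def rel(p,R,p0=None,R0=None):
    s=env.read_state()
    if p0 is None: p0,R0=s["tool_pos"],s["eef_rot"]
    return (R0.T@(p-p0)/.15).round(4),(cv2.Rodrigues(R0.T@R)[0].ravel()/np.radians(120)).round(4)
E
python3 - <<'E'
from h import *
print(hand(9.2)); p=hand(9.2)[0].copy(); p[2]=.285
print(rel(p,pose(9.2,0))); print(rel(p-[0,0,.11],pose(9.2,15),p,pose(9.2,15)))
a=eyes.get_image("top"); b=eyes.get_image("scene")
def A(x,y): return (a,195+(x+.5)/4-.5,90+(y+.5)/4-.5)
def B(x,y): return (b,235+(x+.5)/5-.5,110+(y+.5)/5-.5)
print("house", tri([A(388,226),B(172,540)]),tri([A(383,290),B(68,493)]),tri([A(345,284),B(110,462)]))
E
```

```text
(array([0.49624213, 0.17915194, 0.16964741]), array([[-0.15443337,  0.98713627,  0.0413803 ],
       [ 0.95350041,  0.15988119, -0.25548967],
       [-0.25881905,  0.        , -0.96592583]]))
(array([ 5.208e-01, -5.609e-01, -1.000e-04]), array([-0.0012,  0.0001, -0.0012]))
(array([0.1898, 0.    , 0.7083]), array([0., 0., 0.]))
house [ 0.70260976 -0.08445269  0.24600329] [ 0.64685745 -0.09093227  0.23410122] [ 0.64929623 -0.06198746  0.23730846]
```

```bash
python3 -m inch '[[0.5,0.13,-0.14,0,0,0,0],[0.5,0.13,-0.14,0,0,0,0],[0.5,0.13,-0.14,0,0,0,0],[0.5,0.13,-0.14,0,0,-0.06,0],[0.5,0,0,0,0,-0.065,0]]'
python3 -m inch '[[0.5,0,0,0,0,0,0],[0.5,0,0,0,0,0,0]]'
python3 - <<'E'
from h import *
p=hand(9.2)[0].copy(); print(rel(p,pose(9.2,15))); p[2]+=.06; print(rel(p,pose(9.2,15))); print(env.read_state()["tool_pos"],env.read_state()["width"])
w=eyes.get_image('wrist'); cv2.imwrite('pics/k_w.png',w['color'][:,:,::-1])
E
```

```text
time: 9.95
tool_pos: [0.4953, 0.1802, 0.2871]
eef_rot: [[-0.152, 0.987, 0.044], [0.953, 0.158, -0.26], [-0.263, 0.002, -0.965]]
contact_force: [0.2, 0.2, -0.8]
width: 0.579
time: 10.15
tool_pos: [0.4968, 0.1801, 0.2854]
eef_rot: [[-0.155, 0.987, 0.04], [0.954, 0.16, -0.254], [-0.257, -0.001, -0.966]]
contact_force: [0.2, -1.1, 0.2]
width: 0.503
(array([ 0.193 , -0.0036,  0.7475]), array([-0.0007, -0.0007,  0.    ]))
(array([ 0.09  , -0.0042,  0.361 ]), array([-0.0007, -0.0007,  0.    ]))
[0.49679674 0.18014521 0.2854468 ] 0.5025782862056126
```

View pics/k_w.png

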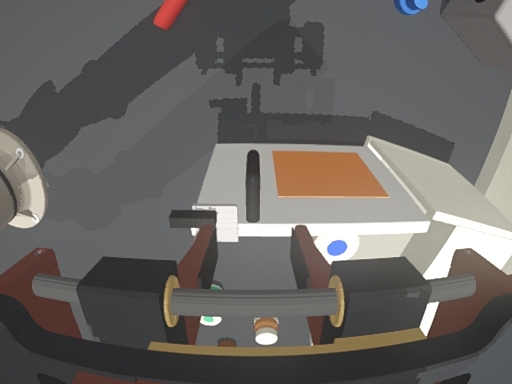

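The handle bar is at px (253,150–220), centred between the fingers. Descending.

```bash
python3 -m inch '[[0.5,0.05,0,0.19,0,0,0],[0.5,0.05,0,0.19,0,0,0],[0.5,0.05,0,0.19,0,0,0],[0.5,0.043,0,0.175,0,0,0],[0.5,0,0,0,0,0,0]]'
python3 - <<'E'
from h import *
p=hand(9.2)[0].copy(); print(rel(p,pose(9.2,15)));print(env.read_state()["tool_pos"],env.read_state()["width"],env.read_state()["contact_force"])
w=eyes.get_image('wrist'); cv2.imwrite('pics/l_w.png',w['color'][:,:,::-1])
E
```

```text
time: 10.7
tool_pos: [0.4962, 0.1746, 0.1674]
eef_rot: [[-0.149, 0.988, 0.034], [0.954, 0.153, -0.258], [-0.26, -0.006, -0.965]]
contact_force: [-0.6, 0.4, 0.1]
width: 0.497
(array([ 0.0248,  0.0049, -0.0219]), array([-0.0038,  0.0007, -0.0024]))
[0.49617957 0.1746377  0.16744658] 0.49730448972050934 [-0.58432759  0.36093367  0.12687786]
```

View pics/l_w.png

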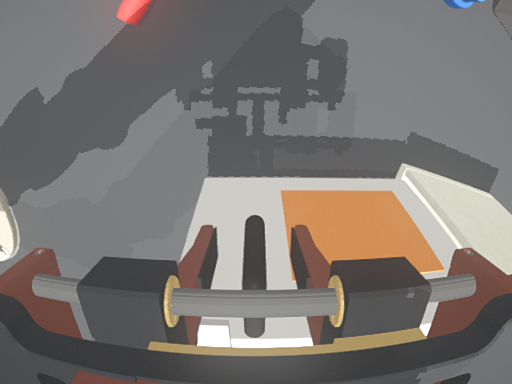

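The bar sits midway between the fingers. Pinching.

```bash
python3 -m inch '[[0.6,0.02,0,-0.01,0,0,0],[0.8,0,0,0,0,0,0],[1,0,0,0,0,0,0],[1,0,0,0,0,0,0],[1,0,0,0,0,0,0]]' 15
python3 - <<'E'
from h import *
s=env.read_state();print(s["tool_pos"],s["width"],s["contact_force"],s["torque"]); p=hand(9.2)
# hold pose as measured, rotate about hinge
import numpy as np
p0,R0=s["tool_pos"],s["eef_rot"]
for d in(2,4,1,.3):
    c=np.radians(d); Z=cv2.Rodrigues(np.array([0,0,c]))[0]; h=np.r_[HG,0]
    print(d,rel(h+Z@(p0-h),Z@R0,p0,R0))
E
```

```text
time: 11.25
tool_pos: [0.4956, 0.1819, 0.172]
eef_rot: [[-0.152, 0.988, 0.039], [0.954, 0.157, -0.256], [-0.259, -0.002, -0.966]]
contact_force: [-5.5, 0.7, 6.5]
width: 0.128
[0.49560425 0.18191177 0.17198213] 0.12793927849174638 [-5.52803815  0.68396582  6.53653493] [-0.05039451  1.0684964  -0.36672758]
2 (array([-0.0395, -0.008 ,  0.0106]), array([-0.0043, -0.    , -0.0161]))
4 (array([-0.0793, -0.0146,  0.0213]), array([-0.0086, -0.0001, -0.0322]))
1 (array([-0.0197, -0.0042,  0.0053]), array([-0.0022, -0.    , -0.008 ]))
0.3 (array([-0.0059, -0.0013,  0.0016]), array([-0.0006, -0.    , -0.0024]))
```

```bash
python3 -m inch '[[1,0,0,0,0,0,0],[1,-0.02,-0.004,0.0053,-0.0022,0,-0.008],[1,-0.04,-0.008,0.0106,-0.0043,0,-0.0161],[1,-0.04,-0.008,0.0106,-0.0043,0,-0.0161],[1,-0.04,-0.008,0.0106,-0.0043,0,-0.0161]]'
python3 -c "
from h import *
s=env.read_state();print(s['torque'],s['width'],s['contact_force']@s['eef_rot'])"
```

```text
time: 11.75
tool_pos: [0.4955, 0.1599, 0.172]
eef_rot: [[-0.269, 0.961, 0.07], [0.928, 0.278, -0.249], [-0.259, -0.002, -0.966]]
contact_force: [-6.2, 0.7, 5.4]
width: 0.131
[-0.09508749  1.18614427 -0.38545706] 0.13129069882282315 [ 0.91906021 -5.75730667 -5.79479907]
```

```bash
cat >> h.py <<'E'
def st():
    s=env.read_state(); p=s["tool_pos"]; R=s["eef_rot"]; g=p-.019*R[:,2]; v=g[:2]-HG; r=np.hypot(*v)
    t=np.array([-v[1],v[0]])/r; f=s["contact_force"]
    dy=np.degrees(np.arctan2(-v[1],-v[0]) )+np.degrees(np.arctan2(.04,.175))
    print("t %.2f r %.4f dooryaw %.2f toolyaw %.2f push %.2f radial %.2f Fz %.2f w %.3f speed %.3f z %.3f"%(s["time"],r,dy,np.degrees(np.arctan2(R[1,1],R[0,1])),-f[:2]@t,f[:2]@v/r,f[2],s["width"],np.abs(s["qd"]).max(),p[2]))
E
python3 -m inch '[[1,-0.06,-0.016,0.014,-0.0065,0,-0.0242],[1,-0.06,-0.0115,0.016,-0.0065,0,-0.0242],[1,-0.06,-0.0115,0.016,-0.0065,0,-0.0242],[1,-0.06,-0.0115,0.016,-0.0065,0,-0.0242],[1,-0.06,-0.0115,0.016,-0.0065,0,-0.0242]]'
python3 -c "
from h import *
st()"
```

```text
time: 12.25
tool_pos: [0.5047, 0.1127, 0.172]
eef_rot: [[-0.501, 0.855, 0.133], [0.826, 0.518, -0.223], [-0.259, -0.002, -0.966]]
contact_force: [-4.0, -0.5, 3.9]
width: 0.134
t 12.25 r 0.1812 dooryaw 30.73 toolyaw 31.21 push 0.77 radial 4.00 Fz 3.92 w 0.134 speed 0.638 z 0.172
```

```bash
python3 -m inch '[[1,-0.06,-0.0125,0.015,-0.0065,0,-0.0242],[1,-0.06,-0.0125,0.016,-0.0065,0,-0.0242],[1,-0.06,-0.0125,0.016,-0.0065,0,-0.0242],[1,-0.06,-0.0115,0.016,-0.0065,0,-0.0242],[1,-0.06,-0.0115,0.016,-0.0065,0,-0.0242]]'
python3 -c "
from h import *
st()"
python3 -m inch '[[1,-0.06,-0.0115,0.016,-0.0065,0,-0.0242],[1,-0.06,-0.0115,0.016,-0.0065,0,-0.0242],[1,-0.06,-0.0115,0.016,-0.0065,0,-0.0242],[1,-0.06,-0.0115,0.016,-0.0065,0,-0.0242],[1,-0.06,-0.0115,0.016,-0.0065,0,-0.0242]]'
python3 -c "
from h import *
st()"
python3 -m inch '[[1,-0.06,-0.0115,0.016,-0.0065,0,-0.0242],[1,-0.04,-0.008,0.0106,-0.0043,0,-0.0161],[1,-0.02,-0.004,0.0053,-0.0022,0,-0.008],[1,0,0,0,0,0,0],[1,0,0,0,0,0,0]]'
python3 - <<'E'
from h import *
st()
a=eyes.get_image("top"); b=eyes.get_image("scene"); crop(a,190,90,310,220,5,"m_t.png"); crop(b,220,100,350,240,5,"m_s.png")
E
```

```text
time: 12.75
tool_pos: [0.5258, 0.07, 0.172]
eef_rot: [[-0.698, 0.692, 0.186], [0.668, 0.722, -0.18], [-0.259, -0.001, -0.966]]
contact_force: [-3.0, -0.0, 0.9]
width: 0.134
t 12.75 r 0.1817 dooryaw 45.91 toolyaw 46.23 push 1.59 radial 2.52 Fz 0.87 w 0.134 speed 0.701 z 0.172
time: 13.25
tool_pos: [0.5574, 0.0344, 0.172]
eef_rot: [[-0.847, 0.481, 0.226], [0.464, 0.877, -0.126], [-0.259, -0.002, -0.966]]
contact_force: [-2.5, -1.1, 0.4]
width: 0.133
t 13.25 r 0.1821 dooryaw 61.02 toolyaw 61.25 push 1.18 radial 2.49 Fz 0.42 w 0.133 speed 0.733 z 0.172
time: 13.75
tool_pos: [0.5724, 0.0229, 0.172]
eef_rot: [[-0.89, 0.39, 0.238], [0.376, 0.921, -0.102], [-0.259, -0.001, -0.966]]
contact_force: [-3.4, -4.1, 2.9]
width: 0.134
t 13.75 r 0.1822 dooryaw 67.02 toolyaw 67.06 push 0.34 radial 5.31 Fz 2.91 w 0.134 speed 0.004 z 0.172
```

View pics/m_t.png

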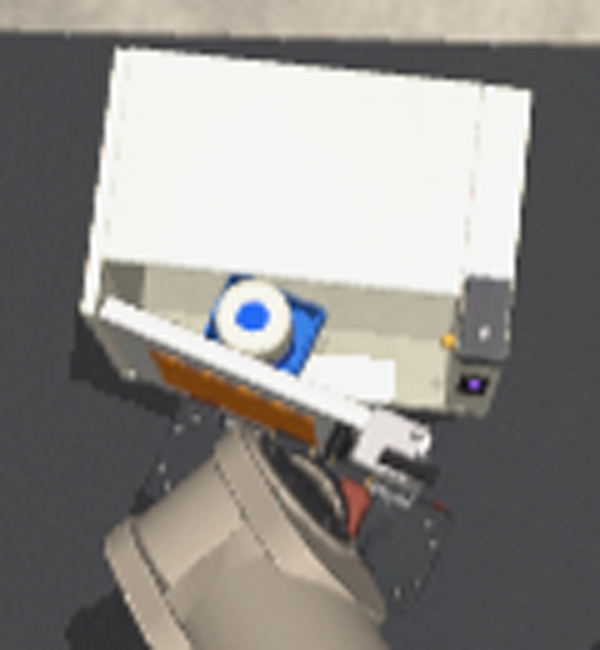

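View pics/m_s.png

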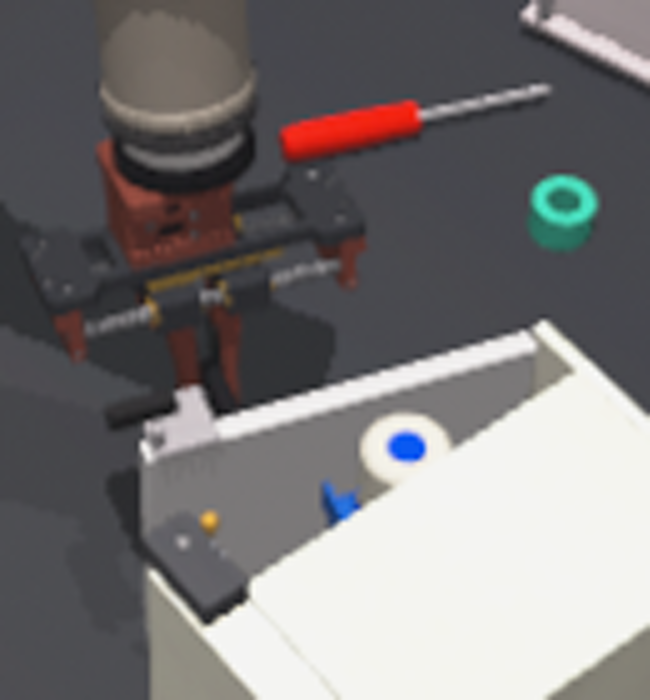

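```bash
python3 -m inch '[[1,-0.02,-0.008,0.0053,-0.0022,0,-0.008],[1,-0.04,-0.009,0.0106,-0.0043,0,-0.0161],[1,-0.04,-0.008,0.0106,-0.0043,0,-0.0161],[1,-0.04,-0.008,0.0106,-0.0043,0,-0.0161],[1,-0.02,-0.004,0.0053,-0.0022,0,-0.008]]'
python3 -c "
from h import *
st()"
python3 -m inch '[[1,-0.02,-0.004,0.0053,-0.0022,0,-0.008],[1,-0.02,-0.004,0.0053,-0.0022,0,-0.008],[1,0,0,0,0,0,0]]'
python3 -c "
from h import *
st()"
```

```text
time: 14.35
tool_pos: [0.5944, 0.0098, 0.172]
eef_rot: [[-0.934, 0.256, 0.25], [0.247, 0.967, -0.066], [-0.259, -0.0, -0.966]]
contact_force: [-2.6, -3.1, 1.1]
width: 0.133
t 14.35 r 0.1824 dooryaw 75.11 toolyaw 75.16 push 0.90 radial 3.95 Fz 1.11 w 0.133 speed 0.219 z 0.172
time: 14.65
tool_pos: [0.6003, 0.007, 0.1721]
eef_rot: [[-0.941, 0.223, 0.253], [0.215, 0.975, -0.057], [-0.259, 0.001, -0.966]]
contact_force: [-2.3, -4.2, 0.4]
width: 0.138
t 14.65 r 0.1824 dooryaw 77.19 toolyaw 77.12 push 0.24 radial 4.74 Fz 0.41 w 0.138 speed 0.024 z 0.172
```

```bash
for i in 1; do python3 -m inch '[[1,-0.01,-0.002,0.0026,-0.0011,0,-0.004],[1,-0.01,-0.002,0.0026,-0.0011,0,-0.004],[1,-0.01,-0.002,0.0026,-0.0011,0,-0.004],[1,0,0,0,0,0,0]]' >/dev/null; done; python3 -c "
from h import *
st()"
python3 -m inch '[[1,-0.01,-0.002,0.0026,-0.0011,0,-0.004],[1,-0.01,-0.002,0.0026,-0.0011,0,-0.004],[1,0,0,0,0,0,0]]' >/dev/null;  python3 -c "
from h import *
st()"
```

```text
t 15.05 r 0.1824 dooryaw 78.58 toolyaw 78.60 push 0.15 radial 5.19 Fz 0.42 w 0.130 speed 0.012 z 0.172
t 15.35 r 0.1824 dooryaw 79.57 toolyaw 79.59 push 0.18 radial 5.50 Fz 1.24 w 0.132 speed 0.008 z 0.172
```

```bash
python3 -m inch '[[1,-0.01,-0.002,0.0026,-0.0011,0,-0.004],[1,-0.01,-0.002,0.0026,-0.0011,0,-0.004],[1,0,0,0,0,0,0]]' >/dev/null;  python3 -c "
from h import *
st()"
```

```text
t 15.65 r 0.1825 dooryaw 80.56 toolyaw 80.58 push 0.72 radial 6.08 Fz 0.22 w 0.135 speed 0.011 z 0.172
```

```bash
python3 -m inch '[[1,-0.01,-0.006,0.0026,-0.0011,0,-0.004],[1,-0.01,-0.005,0.0026,-0.0011,0,-0.004],[1,0,0,0,0,0,0]]' >/dev/null;  python3 -c "
from h import *
st()"
python3 -m inch '[[1,-0.01,-0.004,0.0026,-0.0011,0,-0.004],[1,0,0,0,0,0,0]]' >/dev/null;  python3 -c "
from h import *
st()"
```

```text
t 15.95 r 0.1825 dooryaw 81.34 toolyaw 81.68 push 4.01 radial 4.27 Fz 1.51 w 0.133 speed 0.009 z 0.172
t 16.15 r 0.1825 dooryaw 81.49 toolyaw 82.20 push 9.90 radial 3.64 Fz 7.18 w 0.130 speed 0.010 z 0.172
```

```bash
python3 -m inch '[[1,-0.01,-0.003,0.0026,-0.0011,0,-0.004],[1,0,0,0,0,0,0]]' >/dev/null;  python3 -c "
from h import *
st()"
```

```text
t 16.35 r 0.1825 dooryaw 82.08 toolyaw 82.71 push 7.33 radial 4.06 Fz 4.01 w 0.132 speed 0.008 z 0.172
```

```bash
python3 -m inch '[[1,-0.006,-0.0015,0.0016,-0.0006,0,-0.0024],[1,0,0,0,0,0,0]]' >/dev/null;  python3 -c "
from h import *
st()"
```

```text
t 16.55 r 0.1825 dooryaw 82.60 toolyaw 83.00 push 3.46 radial 2.38 Fz 1.10 w 0.132 speed 0.004 z 0.172
```

```bash
python3 -m inch '[[1,-0.006,-0.0015,0.0016,-0.0006,0,-0.0024],[1,0,0,0,0,0,0]]' >/dev/null;  python3 -c "
from h import *
st()"
```

```text
t 16.75 r 0.1825 dooryaw 83.19 toolyaw 83.29 push 0.69 radial -0.95 Fz -4.43 w 0.130 speed 0.006 z 0.172
```

```bash
python3 -m inch '[[1,-0.006,-0.001,0.0016,-0.0006,0,-0.0024],[1,0,0,0,0,0,0]]' >/dev/null;  python3 -c "
from h import *
st()"
```

```text
t 16.95 r 0.1825 dooryaw 83.66 toolyaw 83.57 push -2.12 radial -2.37 Fz -8.13 w 0.130 speed 0.007 z 0.172
```

```bash
python3 -m inch '[[1,-0.005,-0.001,0.0013,-0.0005,0,-0.002],[1,0,0,0,0,0,0]]' >/dev/null;  python3 -c "
from h import *
st()"
```

```text
t 17.15 r 0.1825 dooryaw 83.91 toolyaw 83.81 push -4.59 radial -4.84 Fz -11.06 w 0.133 speed 0.006 z 0.172
```

```bash
python3 -m inch '[[1,-0.005,-0.001,0.0005,-0.0005,0,-0.002],[1,0,0,0,0,0,0]]' >/dev/null;  python3 -c "
from h import *
st()"
```

```text
t 17.35 r 0.1826 dooryaw 84.14 toolyaw 84.06 push -4.63 radial -4.59 Fz -11.06 w 0.136 speed 0.002 z 0.172
```

```bash
python3 -m inch '[[1,-0.004,-0.001,-0.001,-0.0004,0,-0.0016],[1,0,0,0,0,0,0]]' >/dev/null;  python3 -c "
from h import *
st()"
```

```text
t 17.55 r 0.1826 dooryaw 84.15 toolyaw 84.26 push -3.84 radial -5.06 Fz -10.94 w 0.132 speed 0.004 z 0.172
```

The tool stopped advancing at yaw 84.15° while the catch was still pulling, so the door is home. Releasing.

```bash
python3 -m inch '[[0.75,0,0,0,0,0,0],[0.6,0,0,0,0,0,0],[0.5,0,0,0,0,0,0],[0.5,0,0,0,0,0,0]]'
python3 - <<'E'
from h import *
st()
a=eyes.get_image("top"); b=eyes.get_image("scene"); crop(a,190,90,310,220,5,"n_t.png"); crop(b,220,100,350,240,5,"n_s.png")
w=eyes.get_image('wrist'); cv2.imwrite('pics/n_w.png',w['color'][:,:,::-1])
E
```

```text
time: 17.95
tool_pos: [0.6211, -0.0021, 0.1732]
eef_rot: [[-0.961, 0.102, 0.259], [0.098, 0.995, -0.026], [-0.26, 0.001, -0.966]]
contact_force: [-0.0, -0.0, 0.3]
width: 0.459
t 17.95 r 0.1836 dooryaw 84.32 toolyaw 84.17 push 0.02 radial 0.05 Fz 0.27 w 0.459 speed 0.002 z 0.173
```

View pics/n_t.png

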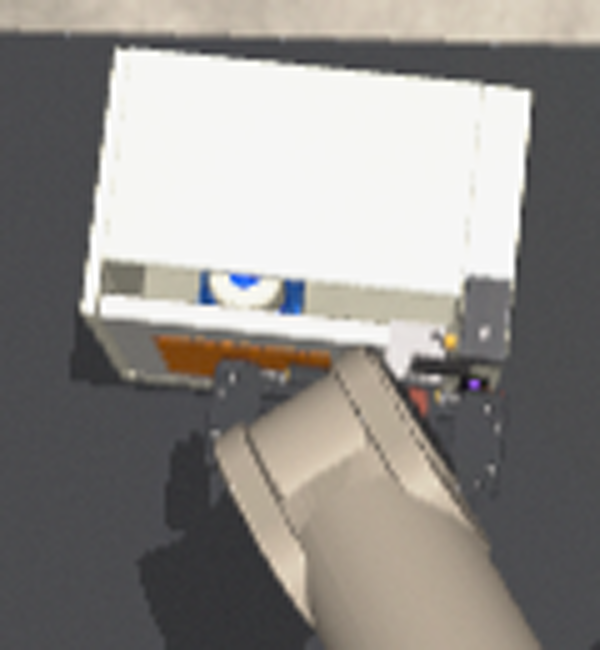

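View pics/n_s.png

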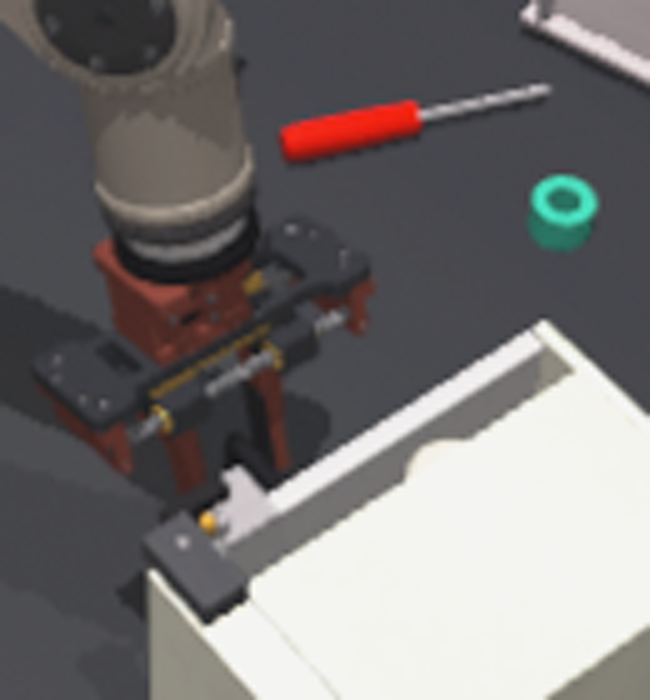

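View pics/n_w.png

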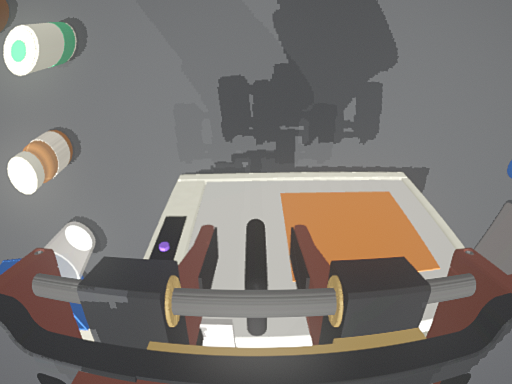

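The door looks shut in all views, with the strike plate at the catch. The bar stands free between the fingers and the force is about 0. I'll wait just over 3 s.

```bash
python3 -m inch '[[0.4,0,0,0,0,0,0],[0.4,0,0,0,0,0,0],[0.4,0,0,0,0,0,0],[0.4,0,0,0,0,0,0],[0.4,0,0,0,0,0,0]]' >/dev/null
python3 -m inch '[[0.4,0,0,0,0,0,0],[0.4,0,0,0,0,0,0],[0.4,0,0,0,0,0,0],[0.4,0,0,0,0,0,0],[0.4,0,0,0,0,0,0]]' >/dev/null
python3 - <<'E'
from h import *
st()
a=eyes.get_image("top"); crop(a,250,140,310,190,12,"o_t.png"); b=eyes.get_image("scene"); crop(b,240,180,290,225,14,"o_s.png")
E
```

```text
t 19.10 r 0.1835 dooryaw 84.21 toolyaw 84.20 push 0.06 radial -0.39 Fz -0.30 w 0.602 speed 0.002 z 0.173
```

View pics/o_t.png

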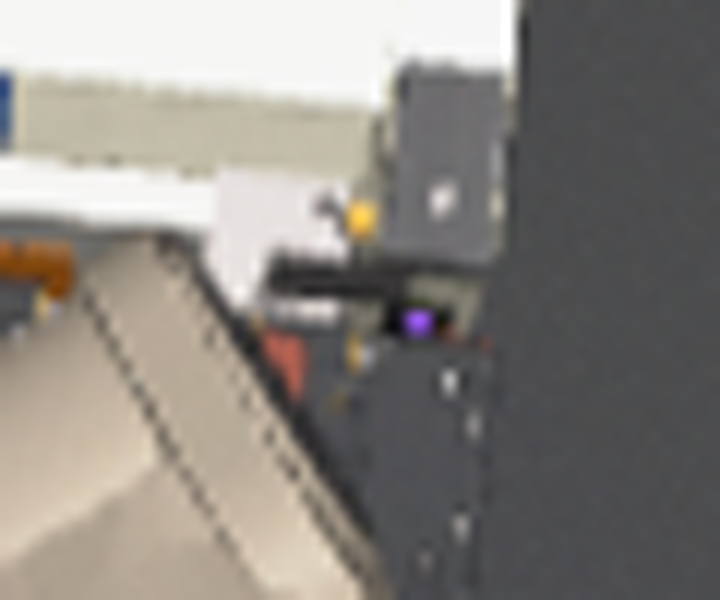

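View pics/o_s.png

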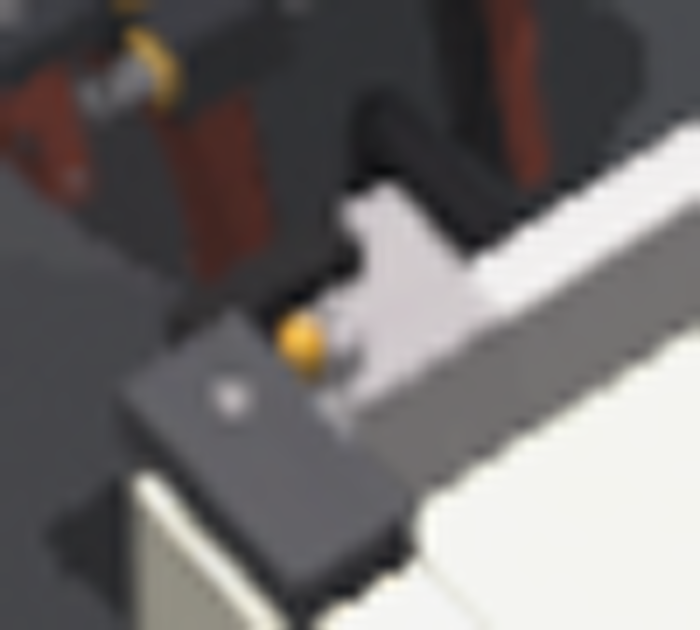

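The stud at (330,205) in the crop has passed behind the amber roller at (360,215), and the buffer is against the housing front. The door is home, so I'll keep waiting.

```bash
for k in 1; do python3 -m inch '[[0.4,0,0,0,0,0,0],[0.4,0,0,0,0,0,0],[0.4,0,0,0,0,0,0],[0.4,0,0,0,0,0,0],[0.4,0,0,0,0,0,0]]' >/dev/null; done
python3 -m inch '[[0.4,0,0,0,0,0,0],[0.4,0,0,0,0,0,0],[0.4,0,0,0,0,0,0],[0.4,0,0,0,0,0,0],[0.4,0,0,0,0,0,0]]' >/dev/null
python3 -m inch '[[0.4,0,0,0,0,0,0],[0.4,0,0,0,0,0,0],[0.4,0,0,0,0,0,0],[0.4,0,0,0,0,0,0],[0.5,0,0,0,0,0,0]]' >/dev/null
python3 - <<'E'
from h import *
st()
w=eyes.get_image('wrist'); crop(w,130,190,380,350,3,'p_w.png')
E
```

```text
t 20.70 r 0.1836 dooryaw 84.21 toolyaw 84.19 push 0.78 radial -0.46 Fz 0.01 w 0.543 speed 0.002 z 0.173
```

View pics/p_w.png

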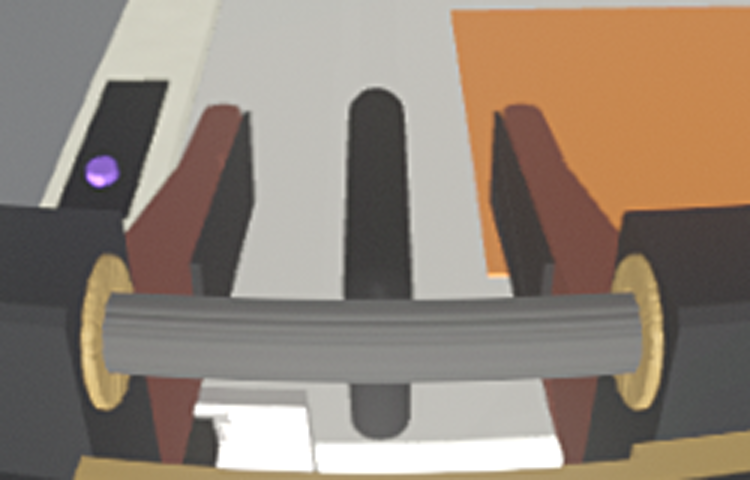

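Bar centred and the scene lit brighter with the door shut, about 2.9 s after release. Pinch again and pull.

```bash
python3 -m inch '[[0.5,0,0,0,0,0,0],[0.6,0,0,0,0,0,0],[0.8,0,0,0,0,0,0],[1,0,0,0,0,0,0],[1,0,0,0,0,0,0]]' 20 >/dev/null; python3 -c "
from h import *
st()"
python3 -m inch '[[1,0,0,0,0,0,0],[1,0,0,0,0,0,0]]' >/dev/null; python3 -c "
from h import *
st()"
```

```text
t 21.25 r 0.1835 dooryaw 84.21 toolyaw 84.19 push -0.09 radial 0.80 Fz -0.17 w 0.178 speed 0.002 z 0.173
t 21.45 r 0.1826 dooryaw 84.14 toolyaw 84.26 push 0.04 radial -3.34 Fz -1.96 w 0.135 speed 0.002 z 0.173
```

```bash
python3 -m inch '[[1,0.01,0.003,-0.0026,0.0011,0,0.004],[1,0.01,0.002,-0.0026,0.0011,0,0.004]]' >/dev/null; python3 -c "
from h import *
st()"
python3 -m inch '[[1,0.01,0.002,-0.0026,0.0011,0,0.004],[1,0.01,0.002,-0.0026,0.0011,0,0.004]]' >/dev/null; python3 -c "
from h import *
st()"
python3 -m inch '[[1,0.01,0.002,-0.0026,0.0011,0,0.004],[1,0.01,0.002,-0.0026,0.0011,0,0.004]]' >/dev/null; python3 -c "
from h import *
st()"
python3 -m inch '[[1,0.01,0.002,-0.0026,0.0011,0,0.004],[1,0.01,0.002,-0.0026,0.0011,0,0.004]]' >/dev/null; python3 -c "
from h import *
st()"
```

```text
t 21.65 r 0.1825 dooryaw 83.55 toolyaw 83.21 push -6.73 radial -5.95 Fz -7.02 w 0.131 speed 0.113 z 0.173
t 21.85 r 0.1826 dooryaw 82.12 toolyaw 82.22 push 2.89 radial -3.58 Fz 1.03 w 0.134 speed 0.115 z 0.173
t 22.05 r 0.1826 dooryaw 81.04 toolyaw 81.24 push -1.68 radial -3.92 Fz -2.74 w 0.132 speed 0.112 z 0.173
t 22.25 r 0.1826 dooryaw 80.17 toolyaw 80.24 push -0.47 radial -5.76 Fz -3.61 w 0.133 speed 0.115 z 0.173
```

Out of the catch. Compute exact opening rows.

```bash
python3 - <<'E'
from h import *
s=env.read_state();p0,R0=s["tool_pos"],s["eef_rot"]
for d in(-1,-2,-3,-4):
    c=np.radians(d); Z=cv2.Rodrigues(np.array([0,0,c]))[0]; h=np.r_[HG,0]
    print(d,rel(h+Z@(p0-h),Z@R0,p0,R0))
E
python3 -m inch '[[1,0.02,0.004,-0.0053,0.0022,0,0.008],[1,0.03,0.006,-0.008,0.0032,0,0.012],[1,0.04,0.007,-0.0106,0.0043,0,0.0161],[1,0.04,0.007,-0.0106,0.0043,0,0.0161]]'; python3 -c "
from h import *
st()"
```

```text
-1 (array([ 0.02  ,  0.0044, -0.0054]), array([ 0.0022, -0.    ,  0.008 ]))
-2 (array([ 0.0398,  0.0091, -0.0107]), array([ 0.0043, -0.    ,  0.0161]))
-3 (array([ 0.0596,  0.0142, -0.016 ]), array([ 0.0065, -0.    ,  0.0241]))
-4 (array([ 0.0794,  0.0196, -0.0213]), array([ 0.0087, -0.0001,  0.0322]))
time: 22.65
tool_pos: [0.5903, 0.0118, 0.1727]
eef_rot: [[-0.927, 0.28, 0.251], [0.271, 0.96, -0.07], [-0.26, 0.003, -0.966]]
contact_force: [6.1, 7.6, -6.4]
width: 0.135
t 22.65 r 0.1825 dooryaw 73.68 toolyaw 73.73 push -1.60 radial -9.59 Fz -6.41 w 0.135 speed 0.468 z 0.173
```

```bash
python3 -m inch '[[1,0.06,0.018,-0.016,0.0065,0,0.0241],[1,0.06,0.017,-0.016,0.0065,0,0.0241],[1,0.06,0.0142,-0.016,0.0065,0,0.0241],[1,0.06,0.0142,-0.016,0.0065,0,0.0241],[1,0.06,0.0142,-0.016,0.0065,0,0.0241]]' >/dev/null; python3 -c "
from h import *
st()"
python3 -m inch '[[1,0.06,0.0142,-0.016,0.0065,0,0.0241],[1,0.06,0.0142,-0.016,0.0065,0,0.0241],[1,0.06,0.0142,-0.016,0.0065,0,0.0241],[1,0.06,0.0142,-0.016,0.0065,0,0.0241],[1,0.06,0.0142,-0.016,0.0065,0,0.0241]]' >/dev/null; python3 -c "
from h import *
st()"
```

```text
t 23.15 r 0.1821 dooryaw 58.68 toolyaw 58.66 push -1.45 radial -8.12 Fz -7.28 w 0.134 speed 0.731 z 0.173
t 23.65 r 0.1817 dooryaw 43.74 toolyaw 43.67 push -1.70 radial -10.17 Fz -10.04 w 0.131 speed 0.702 z 0.173
```

```bash
python3 -m inch '[[1,0.06,0.020,-0.013,0.0065,0,0.0241],[1,0.06,0.019,-0.014,0.0065,0,0.0241],[1,0.06,0.015,-0.016,0.0065,0,0.0241],[1,0.06,0.015,-0.016,0.0065,0,0.0241],[1,0.06,0.015,-0.016,0.0065,0,0.0241]]' >/dev/null; python3 -c "
from h import *
st()"
python3 -m inch '[[1,0.06,0.015,-0.016,0.0065,0,0.0241],[1,0.06,0.015,-0.016,0.0065,0,0.0241],[1,0.06,0.015,-0.016,0.0065,0,0.0241],[1,0.06,0.015,-0.016,0.0065,0,0.0241],[1,0.06,0.015,-0.016,0.0065,0,0.0241]]' >/dev/null; python3 -c "
from h import *
st()"
```

```text
t 24.15 r 0.1811 dooryaw 28.92 toolyaw 28.54 push -0.85 radial -0.71 Fz 3.12 w 0.131 speed 0.640 z 0.173
t 24.65 r 0.1805 dooryaw 13.64 toolyaw 13.56 push -1.20 radial -0.13 Fz 6.26 w 0.129 speed 0.564 z 0.173
```

```bash
python3 -m inch '[[1,0.06,0.014,-0.018,0.0065,0,0.0241],[1,0.06,0.014,-0.017,0.0065,0,0.0241],[1,0.06,0.014,-0.016,0.0065,0,0.0241],[1,0.04,0.009,-0.0106,0.0043,0,0.0161],[1,0.02,0.0044,-0.0053,0.0022,0,0.008]]' >/dev/null; python3 -c "
from h import *
st()"
python3 -m inch '[[1,0,0,0,0,0,0],[1,0,0,0,0,0,0]]' >/dev/null; python3 - <<'E'
from h import *
st()
a=eyes.get_image("top"); b=eyes.get_image("scene"); crop(a,190,90,310,220,5,"q_t.png"); crop(b,220,100,350,240,5,"q_s.png")
E
```

```text
t 25.15 r 0.1801 dooryaw 1.26 toolyaw 1.68 push -1.72 radial -2.80 Fz 3.56 w 0.136 speed 0.148 z 0.173
t 25.35 r 0.1801 dooryaw 1.26 toolyaw 1.82 push -1.05 radial -5.49 Fz 4.60 w 0.132 speed 0.003 z 0.173
```

View pics/q_t.png

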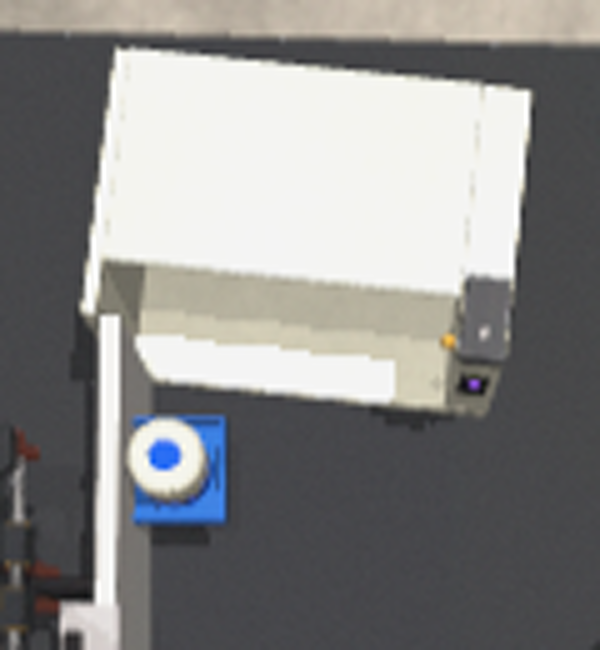

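View pics/q_s.png

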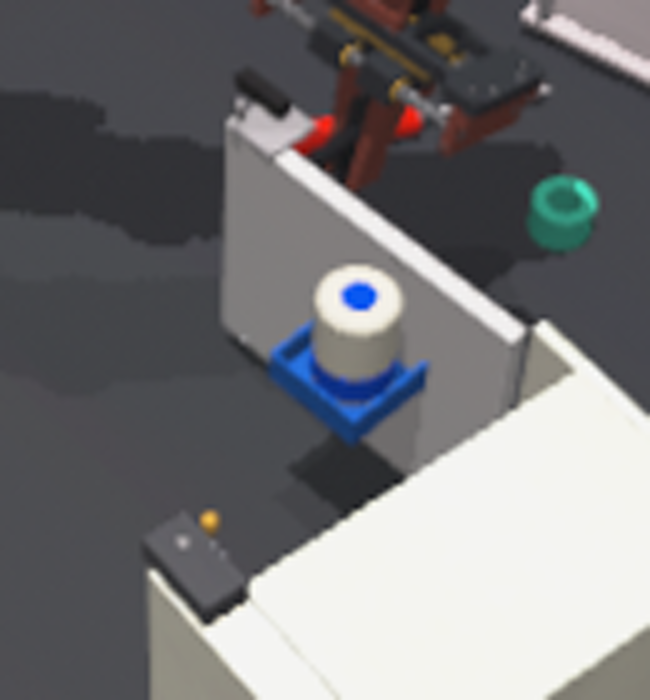

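The door is wide open and the filter is upright in its pocket. Now I'll let go and withdraw straight up.

```bash
python3 -m inch '[[1,0,0.004,0,0,0,0],[0.8,0,0,0,0,0,0],[0.5,0,0,0,0,0,0],[0.5,0,0,0,0,0,0],[0.5,0,0,0,0,0,0]]'
python3 -m inch '[[0.5,-0.03,0,-0.1,0,0,0],[0.5,-0.05,0,-0.19,0,0,0],[0.5,-0.05,0,-0.19,0,0,0],[0.5,-0.05,0,-0.19,0,0,0],[0.5,-0.05,0,-0.19,0,0,0]]'
python3 -m inch '[[0.5,0.05,0,-0.19,0,0,0],[0.5,0.1,0,-0.1,0,0,0],[0.5,0.1,0,0,0,0,0],[0.5,0,0,0,0,0,0],[0.5,0,0,0,0,0,0]]'
python3 - <<'E'
from h import *
st()
a=eyes.get_image("top"); b=eyes.get_image("scene"); cv2.imwrite("pics/r_s.png",b["color"][:,:,::-1]); crop(a,60,80,420,270,2,"r_t.png"); crop(b,220,90,350,230,5,"r_s2.png")
E
```

```text
time: 25.95
tool_pos: [0.4967, 0.2046, 0.1715]
eef_rot: [[-0.032, 0.999, 0.006], [0.965, 0.033, -0.26], [-0.26, -0.002, -0.966]]
contact_force: [-1.1, 0.6, 0.9]
width: 0.437
time: 26.45
tool_pos: [0.4972, 0.205, 0.3078]
eef_rot: [[-0.032, 0.999, 0.008], [0.965, 0.033, -0.259], [-0.259, -0.0, -0.966]]
contact_force: [0.9, -0.0, -0.7]
width: 0.504
time: 26.95
tool_pos: [0.4955, 0.2517, 0.3366]
eef_rot: [[-0.032, 0.999, 0.006], [0.965, 0.033, -0.261], [-0.261, -0.003, -0.965]]
contact_force: [-0.0, -0.4, -0.8]
width: 0.501
t 26.95 r 0.1980 dooryaw -12.29 toolyaw 1.88 push -0.41 radial -0.14 Fz -0.81 w 0.501 speed 0.014 z 0.337
```

View pics/r_t.png

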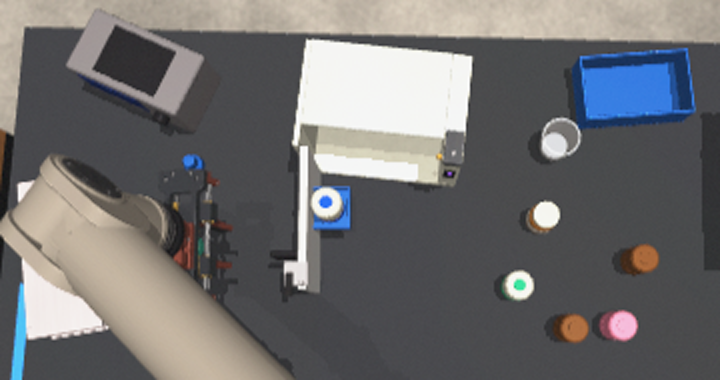

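View pics/r_s2.png

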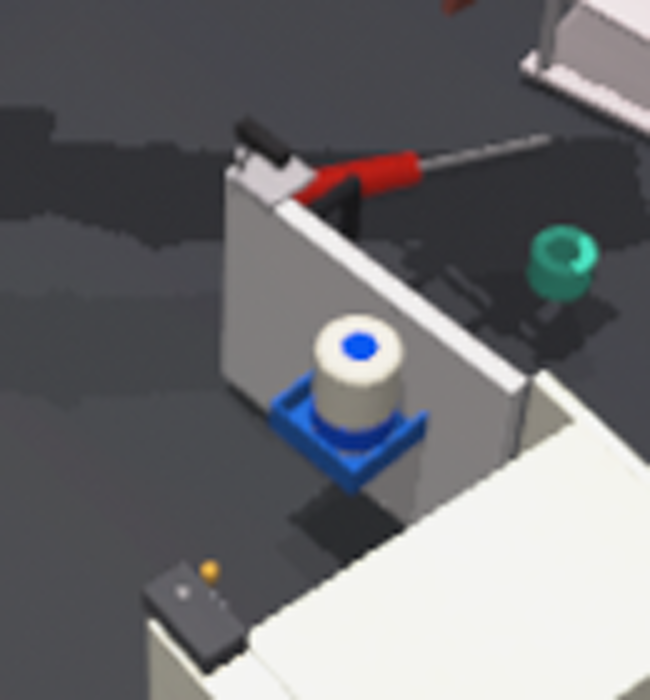

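View pics/r_s.png

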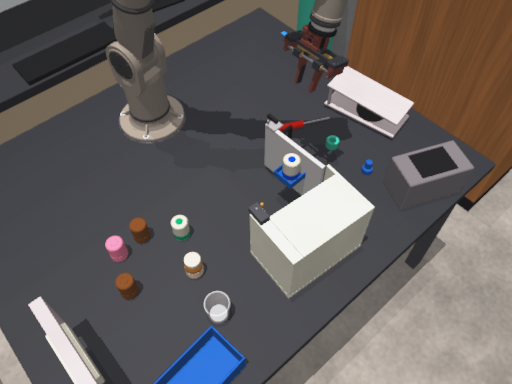

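The final views show the door standing wide open and the filter upright in the blue pocket. The gripper is clear, and the bystanders are at the same pixels as at the start. Handing in.

```bash
python3 -c "
from workcell import ticket
print(ticket.job_done())"
```

```text
the job is handed in; nothing more can be done
None
```

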